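# Set out the espresso dial-in station

### The job

Set out the coffee station for dialling in the grinder, everything upright, left and right as seen from the robot: the espresso cup in the middle of the scale, the steel dosing cup on the counter directly left of the scale (level with the middle of its left edge, 3 cm clear of it) with the leveller sitting centred on top of the dosing cup. On the rubber mat, stand the small milk jug in the middle of the left half and the tamper in the middle of the right half. Leave the sugar jar, the shaker and the paper cups where they are.

Things in the scene. Friction and masses are not known exactly. Their poses are not given: they have to be found in the camera images.
- scale: Fixed brew scale: a square 130 x 130 mm, 22 mm high, black with a flat aluminium top plate; a black readout strip (12 mm deep, 10 mm high, 90 mm wide) juts from its front edge, the one towards the robot. Origin: centre of its underside. Its z is up, its y points to its left (within 0.15 rad of the robot's left, +y), its x away from the robot. Top plate at z = 22 mm; left edge at y = +65 mm.
- mat: Fixed black rubber tamping mat, 140 mm (its x, away from the robot) by 240 mm (its y, to the left, within 0.15 rad of the robot's +y), 5 mm thick, with a thin grey line across the middle that parts the left half from the right half. Origin: centre of its underside. The middles of the halves are at y = +60 mm (left) and y = -60 mm (right).
- cup: Loose white ceramic espresso cup without handle, open at the top, outside diameter 62 mm (50 mm at the foot, full width from 12 mm up), 58 mm high, wall 4 mm, about 0.14 kg. Origin: centre of its underside, z up.
- dosing_cup: Loose straight-sided open steel dosing cup without handle or spout, outside diameter 57 mm, 55 mm high, wall 3 mm, about 0.13 kg. Origin: centre of its underside, z up.
- leveller: Loose coffee leveller: a flat solid puck, diameter 56 mm, 36 mm high, steel below and black above with a narrow groove between, about 0.25 kg. Origin: centre of its underside (steel side), z up.
- tamper: Loose tamper standing on its steel base (diameter 58 mm, 18 mm high, then tapering to a neck), with a round black handle of diameter 32 mm between 48 and 82 mm height; 88 mm high in all, about 0.35 kg. Origin: centre of its underside, z up.
- jug: Loose small open steel milk jug, outside diameter 56 mm up to 50 mm height, narrowing to 52 mm at the rim, 75 mm high, wall 3 mm, about 0.16 kg. A wire handle sticks out on its +y side to 54 mm from the axis (heights 18 to 65 mm), a small spout on its -y side; so grip it along its x. At the start the handle points to the robot's left within 0.5 rad. Origin: centre of its underside, z up.
- sugar_jar: Bystander, loose: glass jar with steel cap, diameter 62 mm, 85 mm high. Origin: centre of its underside.
- shaker: Bystander, loose: closed black shaker tin with a steel top, diameter 57 mm, 86 mm high. Origin: centre of its underside.
- paper_cups: Bystander, loose: stack of yellow paper cups upside down with pale rims, diameter 68 mm, 150 mm high. Origin: centre of its underside.
Mind the look-alikes: they are no part of the job. Leave any yellow look-alike of the jug alone.

How it is judged:
By the outcome, as a careful person would: the job done as asked, in the order asked, and still so for the second after the job is handed in, with the robot touching nothing.
It also fails if it takes over 131 s, if anything falls off the work surface, if the arm or the gripper's body presses on something with over 40 N, if the wrist force passes 120 N, or if a joint passes its speed limit or range.

### The arm

A 7-joint arm with a two-finger parallel gripper is mounted at the origin on the work surface. World frame = base frame: x ahead of the robot, y to its left, z up, the work surface at z = 0. Lengths are in m, angles in rad, forces in N, time in s.
With the tool pointing down it reaches from about 0.4 to 0.85 m from the base axis. Payload 10.4 kg.
Tool frame: the origin (TCP) lies at the very end of the fingers, on their centre line; the grasp point (between the pads) lies 19 mm behind it; z points along the fingers, y is the line along which they close (so a half turn about z gives the same grasp; the last joint's range is limited). The gripper opens to 85 mm and grips with 20 to 120 N. Pads are 22 mm wide; open, the fingers measure 114 mm over their backs; the gripper's body (76 mm by 85 mm) begins 54 mm behind the grasp point. The pads swing forward as they close: fully open they stand 13 mm farther back than shut.
Start: joints at [-1.301, 0.332, -0.065, 1.46, 0.022, 1.35, -0.088], TCP at [0.18, 0.598, 0.231] pointing down, gripper open.
Joint ranges: [-2.6, 2.6], [-0.5, 2.12], [-1.47, 1.34], [0.16, 2.42], [-1.27, 4.41], [0.06, 2.06], [-2.6, 2.6]. Speed limits (rad/s): [2.22, 2.22, 2.79, 2.79, 3.14, 3.14, 3.14].

### API

Orientations are given as a unit quaternion [x, y, z, w].
In Python, from workcell import manip, optics gives the robot as it stands.
- The arm moves only by the tool jog_arm, never from a script. Its arguments are lists of equal length, an entry for each row: "dr": the turn, a rotation vector about the tool's x, y, z normalised to -1 to 1, where 1 is 4 degrees, a list of three; "translation": the shift along the tool's x, y, z normalised to -1 to 1, where 1 is 0.025 m, a list of three; "jaw": the opening, from 0 (shut) to 1 (fully open). A call has 1 to 10 rows; each row shifts and turns the commanded pose from where the row before left it, along the tool's axes as they then stand; what a row does not reach is not made up. A row lasts 1/10 s, in which the tool goes at most 50 mm and 8.59 degrees, less where a joint would pass 70% of its speed; a pose out of reach is approached as far as the arm can. A call with a number of a shift or a turn outside -1 to 1 is refused whole. A call with a gripper value outside its range is refused whole. The fingers move at their own pace and stop on an object; "squeeze" is the grip in N (left out, the last holds). Time passes only in rows, so rows that do not move let the fingers close. It gives the time, the measured TCP pose, the force, the opening and the grip force at its end, in the units of the state.
- manip.get_obs(): the state, without advancing time (a new reading comes with each control period).
- optics.camera(name): name is "scene" or "side" or "wrist"; returns a dict with "color" (420x560x3 uint8, red, green, blue), "mtx" (3x3 intrinsics, pixels), "R" (3x3) and "t" (3): a world point X has camera coordinates R X + t. Camera axes: x right, y down, z forward; pixel columns grow to the right and rows downward; lengths in m; the calibration is good to about 2 mm. A picture is of the moment at which its call begins. There is no depth.
- manip.hand_in(): hands the job in; it is judged then, once.
The state is a dict: "clock": time; "joint_pos": joint angles; "joint_velocities": joint speeds; "tau": joint torques, N m; "position": TCP position; "ee_rot": TCP orientation; "ft_force": force on the tool from outside, world axes, zero at the start; "torque": the same for the moment, N m; "grip_width": opening from 0.0 (shut) to 1.0 (fully open); "grasp_force": force on a finger pad.
Only numpy, scipy, OpenCV 4.12 (cv2) and the standard library are available. Lean on these libraries where they do the work, as an engineer would, in place of code of your own. Each camera call takes 0.05 s, during which the arm holds its last target. There are 200 camera calls.

## Working session

There is one attempt and no reset: what is moved stays moved. The work goes in short steps, Python scripts to look and compute and a tool call to move; the robot and the scene stay as the last step left them, time stands still between calls to the robot, and variables do not carry over. Pictures are saved under pics/ and viewed, at most 14 in all, crops included, and the job is handed in when it is done.

Besides the shell and the picture viewer there is one more tool, called after ">>>" as name(argument=value, ...) on one line, values as JSON. jog_arm: Moves the arm, as the interface text tells. Scaled input: -1 to 1 covers 0.025 m each way for a shift and 4 degrees each way for a turn. Its arguments: {"type":"object","properties":{"dr":{"type":"array","items":{"type":"array","items":{"type":"number"}}},"translation":{"type":"array","items":{"type":"array","items":{"type":"number"}}},"jaw":{"type":"array","items":{"type":"number"}},"squeeze":{"type":"number"}},"required":["dr","translation","jaw"]}

```bash
mkdir -p pics; ls
python3 - <<'E'
from workcell import manip, optics
import cv2,numpy as np
o=manip.get_obs()
for k,v in o.items(): print(k,np.round(v,3))
for n in ["scene","side"]:
    c=optics.camera(n); np.savez(f"pics/{n}0.npz",**c)
    cv2.imwrite(f"pics/{n}0.png",cv2.resize(c["color"][:,:,::-1],(800,600)))
    print(n,np.round(c["mtx"],1).tolist(),np.round(-c["R"].T@c["t"],3),np.round(c["R"],2).tolist())
E
```

```text
pics
clock 0.0
joint_pos [-1.301  0.333 -0.065  1.461  0.022  1.35  -0.089]
joint_velocities [-0.    -0.001 -0.     0.002 -0.001 -0.     0.   ]
tau [-0.0000e+00 -6.2545e+01  4.9000e-02 -3.9159e+01  1.6000e-02  1.0000e-02
  0.0000e+00]
position [0.18  0.598 0.231]
ee_rot [ 0.146  0.989 -0.001 -0.   ]
ft_force [ 0.511 -0.218 -0.194]
torque [-0.024  0.031 -0.013]
grasp_force 0.0
grip_width 1.001
scene [[508.7, 0.0, 283.1], [0.0, 508.7, 205.0], [0.0, 0.0, 1.0]] [1.151 0.273 1.247] [[-0.32, 0.95, -0.01], [0.81, 0.27, -0.53], [-0.5, -0.18, -0.85]]
side [[410.2, 0.0, 285.2], [0.0, 410.2, 211.5], [0.0, 0.0, 1.0]] [ 0.209 -0.779  0.675] [[0.96, -0.28, -0.01], [-0.18, -0.59, -0.79], [0.21, 0.76, -0.61]]
```

View pics/scene0.png

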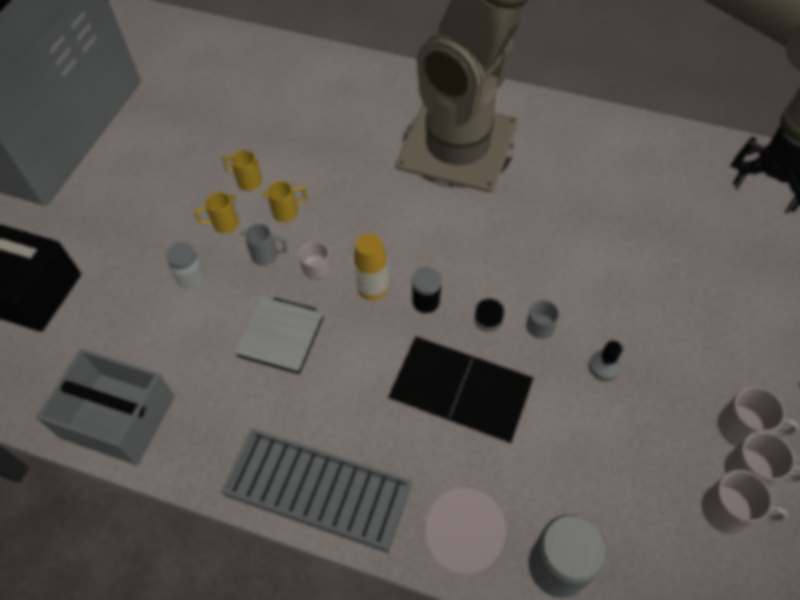

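View pics/side0.png

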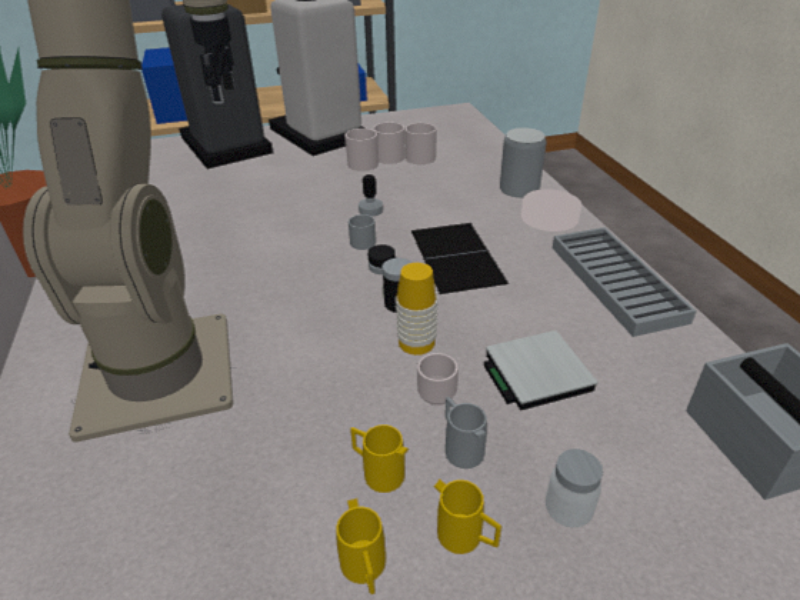

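Both views show one grey jug at scene (262,244)/side (466,435). The yellow jugs at scene (246,170), (222,213) and (284,200) are look-alikes. The small cup is at scene (315,260), and the far mugs at (760,410), (768,455) and (745,500) are not wanted. The dosing cup is at (543,320), the leveller at (489,315) and the tamper at (606,360). The scale is at (280,335) and the mat at (462,388).

```bash
cat > h.py <<'E'
import numpy as np, cv2, json
from scipy.spatial.transform import Rotation as Ro
def ld(f): return dict(np.load(f))
def plane(c,uv,z):
    uv=np.atleast_2d(np.asarray(uv,float))
    d=np.c_[uv,np.ones(len(uv))]@np.linalg.inv(c["mtx"]).T@c["R"]
    o=-c["R"].T@c["t"]
    return o+d*((z-o[2])/d[:,2:])
def tri(c1,p1,c2,p2):
    P=[c["mtx"]@np.c_[c["R"],c["t"]] for c in (c1,c2)]
    X=cv2.triangulatePoints(P[0],P[1],np.array(p1,float).reshape(2,1),np.array(p2,float).reshape(2,1))
    return (X[:3]/X[3]).ravel()
def proj(c,X):
    p=(np.atleast_2d(X)@c["R"].T+c["t"])@c["mtx"].T
    return p[:,:2]/p[:,2:]
E
python3 - <<'E'
from h import *
s=ld("pics/scene0.npz"); d=ld("pics/side0.npz")
T={'cup':((315,253),(438,366),.058),'jug':((260,233),(467,417),.075),'dose':((543,311),(362,224),.055),'lev':((489,309),(382,253),.036),'tamper':((612,348),(369,181),.085),'shaker':((427,278),(401,270),.086),'sugar':((182,255),(578,467),.085),'paper':((369,243),(417,270),.15)}
for k,(a,b,z) in T.items():
    a=np.array(a)*.7;b=np.array(b)*.7
    print(k,plane(s,a,z)[0].round(3),plane(d,b,z)[0].round(3),tri(s,a,d,b).round(3))
# mat, scale contours
def rect(c,mask,seed,z):
    n,l=cv2.connectedComponents(mask.astype(np.uint8))
    m=(l==l[int(seed[1]*.7),int(seed[0]*.7)]).astype(np.uint8)
    ct=max(cv2.findContours(m,0,1)[0],key=cv2.contourArea)[:,0]
    X=plane(c,ct,z); r=cv2.minAreaRect((X[:,:2]*1000).astype(np.float32)); return r
g=lambda c:cv2.cvtColor(c["color"],cv2.COLOR_RGB2GRAY)
for n,c,sm,ss in (("scene",s,(430,380),(280,335)),("side",d,(440,245),(540,365))):
    G=g(c); print(n,G[int(ss[1]*.7),int(ss[0]*.7)],G[int(sm[1]*.7),int(sm[0]*.7)], np.median(G))
    print(' mat',[rect(c,G<t,sm,.005) for t in (50,65)])
    C=c["color"][int(ss[1]*.7),int(ss[0]*.7)]; print(C)
    b=c["color"].astype(int); gr=(b[...,1]-b[...,0])
    print(' scale',rect(c,(gr>=3)&(G>60),ss,.022))
E
```

```text
cup [ 0.423 -0.173  0.058] [ 0.423 -0.177  0.058] [ 0.423 -0.174  0.057]
jug [ 0.422 -0.291  0.075] [ 0.423 -0.297  0.075] [ 0.422 -0.293  0.072]
dose [0.41  0.288 0.055] [0.408 0.274 0.055] [0.408 0.287 0.049]
lev [0.426 0.188 0.036] [0.427 0.182 0.036] [0.427 0.188 0.034]
tamper [0.465 0.422 0.085] [0.456 0.404 0.085] [0.459 0.423 0.075]
shaker [0.427 0.062 0.086] [0.429 0.044 0.086] [0.427 0.059 0.08 ]
sugar [ 0.525 -0.409  0.085] [ 0.519 -0.417  0.085] [ 0.522 -0.413  0.079]
paper [ 0.427 -0.052  0.15 ] [ 0.429 -0.053  0.15 ] [ 0.428 -0.052  0.151]
scene 119 10 105.0
 mat [((586.7821655273438, 179.7423858642578), (235.9788360595703, 136.5498809814453), 86.63433074951172), ((586.536865234375, 179.6704559326172), (238.22702026367188, 139.1959991455078), 86.64759063720703)]
[119 119 115]
 scale ((284.3559265136719, -66.727294921875), (1485.437744140625, 2113.55712890625), 17.817426681518555)
side 162 21 142.0
 mat [((582.2911376953125, 175.41860961914062), (237.75926208496094, 135.1013641357422), 86.75235748291016), ((582.6380615234375, 176.23541259765625), (239.79989624023438, 138.0478973388672), 86.71070861816406)]
[158 164 162]
 scale ((591.3665161132812, -185.56832885742188), (131.04335021972656, 132.93377685546875), 1.4375221729278564)
```

>>> jog_arm(dr=[[0,0,0.573],[0,0,0.573],[0,0,0.573],[0,0,0.573],[0,0,0.573],[0,0,0.573],[0,0,0.573],[0,0,0.573],[0,0,0.573],[0,0,0.573]], translation=[[-1,0,0],[-1,0,0],[-1,0,0],[-1,0,0],[-1,0,0],[-1,0,0],[-1,0,0],[-1,0,0],[-1,0,0],[-1,0,0]], jaw=[1,1,1,1,1,1,1,1,1,1], squeeze=30)

```text
clock: 1.1
position: [0.4031, 0.484, 0.2313]
ee_rot: [0.341, 0.94, 0.0, -0.0]
ft_force: [0.2, 0.7, -0.4]
grip_width: 0.999
grasp_force: 0.0
```

```bash
cat >> h.py <<'E'
def snap(tag):
    from workcell import manip, optics
    c=optics.camera("wrist"); np.savez(f"pics/{tag}.npz",**c)
    cv2.imwrite(f"pics/{tag}.png",c["color"][:,:,::-1])
    return c
def pose():
    from workcell import manip
    o=manip.get_obs(); R=Ro.from_quat(o["ee_rot"]); y=R.as_matrix()[:,1]
    print("t",round(float(o["clock"]),2),"p",np.round(o["position"],4),"yaw_y",round(float(np.degrees(np.arctan2(y[1],y[0]))),2),"z",R.as_matrix()[:,2].round(3),"w",round(float(o["grip_width"]),3),"gf",o["grasp_force"],"q",np.round(o["joint_pos"],2))
    return np.array(o["position"]),R
def to(x,y,z,yaw=None):
    p,R=pose(); d=np.array([x,y,z])-p
    if yaw is not None:
        yy=R.as_matrix()[:,1]; dy=(yaw-np.degrees(np.arctan2(yy[1],yy[0]))+90)%180-90
        print("dr z total rows",round(-dy/4,2))
        ym=np.radians(yaw); print("AFTER turn rows xyz",(np.array([-(-np.sin(ym)*d[0]+np.cos(ym)*d[1])*0+ (np.sin(ym)*d[0]-np.cos(ym)*d[1])*-1*-1, np.cos(ym)*d[0]+np.sin(ym)*d[1], -d[2]])/.025).round(3))
    print("NOW rows xyz",(R.inv().apply(d)/.025).round(3), "dist",np.linalg.norm(d).round(3))
E
python3 - <<'E'
from h import *
pose(); c=snap("w1"); print((-c["R"].T@c["t"]).round(3),c["R"].round(2).tolist(),c["mtx"][0,0])
E
```

```text
t 1.1 p [0.4031 0.484  0.2313] yaw_y 50.11 z [-0.  0. -1.] w 0.999 gf 0.0 q [-1.04  0.34  0.11  1.45 -0.04  1.35 -0.05]
[0.339 0.536 0.374] [[0.64, 0.77, -0.0], [0.73, -0.61, 0.32], [0.24, -0.2, -0.95]] 354.5506474106582
```

View pics/w1.png

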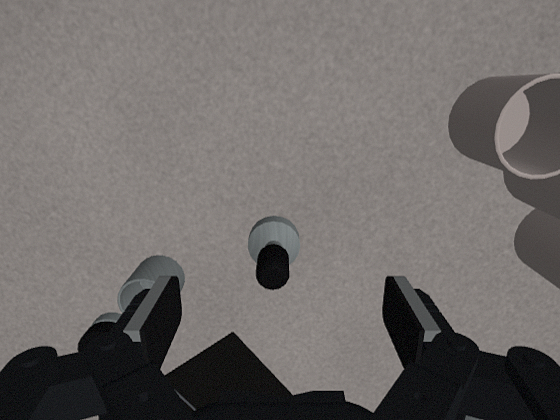

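The wrist view shows the tamper at (274,243), the dosing cup at about (150,285) and the leveller behind the left finger. I'll carry on along the arc.

>>> jog_arm(dr=[[0,0,0.573],[0,0,0.573],[0,0,0.573],[0,0,0.573],[0,0,0.573],[0,0,0.573],[0,0,0.573],[0,0,0.573],[0,0,0.573],[0,0,0.573]], translation=[[-1,0,0],[-1,0,0],[-1,0,0],[-1,0,0],[-1,0,0],[-1,0,0],[-1,0,0],[-1,0,0],[-1,0,0],[-1,0,0]], jaw=[1,1,1,1,1,1,1,1,1,1])

```text
clock: 2.15
position: [0.5621, 0.2932, 0.2313]
ee_rot: [0.521, 0.854, 0.0, -0.0]
ft_force: [-0.3, -0.1, -0.6]
grip_width: 1.001
grasp_force: 0.0
```

```bash
sed -i 's/ym=np.radians(yaw); print.*/ym=np.radians(yaw); print("AFTER turn rows xyz",(np.array([-np.sin(ym)*d[0]+np.cos(ym)*d[1], np.cos(ym)*d[0]+np.sin(ym)*d[1], -d[2]])\/.025).round(3))/' h.py
python3 - <<'E'
from h import *
pose(); snap("w2")
E
```

```text
t 2.15 p [0.5621 0.2932 0.2313] yaw_y 27.2 z [-0.  0. -1.] w 1.001 gf 0.0 q [-0.77  0.35  0.28  1.45 -0.1   1.35 -0.01]
```

>>> jog_arm(dr=[[0,0,0.573],[0,0,0.573],[0,0,0.573],[0,0,0.573],[0,0,0.573],[0,0,0.573],[0,0,0.573],[0,0,0.573],[0,0,0.573],[0,0,0.573]], translation=[[-1,0,0],[-1,0,0],[-1,0,0],[-1,0,0],[-1,0,0],[-1,0,0],[-1,0,0],[-1,0,0],[-1,0,0],[-1,0,0]], jaw=[1,1,1,1,1,1,1,1,1,1])

```text
clock: 3.2
position: [0.6342, 0.0556, 0.2313]
ee_rot: [0.68, 0.733, 0.0, -0.0]
ft_force: [0.1, 0.3, 0.5]
grip_width: 0.999
grasp_force: 0.0
```

Run:
```python
from h import *
pose(); snap("w3")
a=cv2.imread("pics/w2.png");b=cv2.imread("pics/w3.png")
cv2.imwrite("pics/w23.png",cv2.resize(np.hstack([a,b]),(800,300)))
```

```text
t 3.2 p [0.6342 0.0556 0.2313] yaw_y 4.27 z [ 0.  0. -1.] w 0.999 gf 0.0 q [-0.5   0.37  0.45  1.45 -0.16  1.35  0.03]
```

View pics/w23.png

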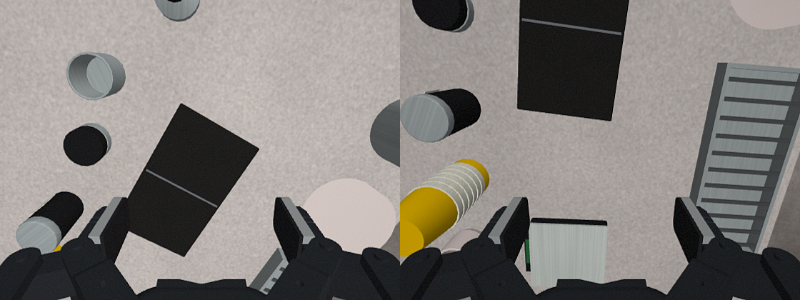

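Left half: dosing cup at (90,76), leveller at (85,146), mat with its line at (182,188). Right half: the scale is just entering at (567,255), and the paper cups are at (450,200). I'll go on until the scale, cup and jug are in view.

>>> jog_arm(dr=[[0,0,0.5],[0,0,0.5],[0,0,0.5],[0,0,0.5],[0,0,0.5],[0,0,0.5],[0,0,0.5],[0,0,0.5],[0,0,0.5],[0,0,0.5]], translation=[[-1,0,0],[-1,0,0],[-1,0,0],[-1,0,0],[-1,0,0],[-1,0,0],[-1,0,0],[-1,0,0],[-1,0,0],[-1,0,0]], jaw=[1,1,1,1,1,1,1,1,1,1])

```text
clock: 4.25
position: [0.6138, -0.1923, 0.2313]
ee_rot: [0.797, 0.604, 0.0, -0.0]
ft_force: [-0.0, -0.2, -0.6]
grip_width: 0.999
grasp_force: 0.0
```

Run:
```python
from h import *
pose(); snap("w4")
```

```text
t 4.25 p [ 0.6138 -0.1923  0.2313] yaw_y -15.7 z [-0.  0. -1.] w 0.999 gf 0.0 q [-0.21  0.41  0.6   1.44 -0.23  1.36  0.12]
```

>>> jog_arm(dr=[[0,0,0.5],[0,0,0.5],[0,0,0.5],[0,0,0.5],[0,0,0.5],[0,0,0.5]], translation=[[-1,-0.5,0],[-1,-0.5,0],[-1,-0.5,0],[-1,-0.5,0],[-1,-0.5,0],[-1,-0.5,0]], jaw=[1,1,1,1,1,1])

```text
clock: 4.9
position: [0.4901, -0.3057, 0.2313]
ee_rot: [0.856, 0.517, 0.0, 0.0]
ft_force: [0.5, -0.4, -0.3]
grip_width: 1.003
grasp_force: 0.0
```

Run:
```python
from h import *
pose(); snap("w5")
a=cv2.imread("pics/w4.png");b=cv2.imread("pics/w5.png")
cv2.imwrite("pics/w45.png",cv2.resize(np.hstack([a,b]),(800,300)))
```

```text
t 4.9 p [ 0.4901 -0.3057  0.2313] yaw_y -27.7 z [ 0.  0. -1.] w 1.003 gf 0.0 q [-0.11  0.26  0.71  1.62 -0.17  1.32  0.14]
```

View pics/w45.png

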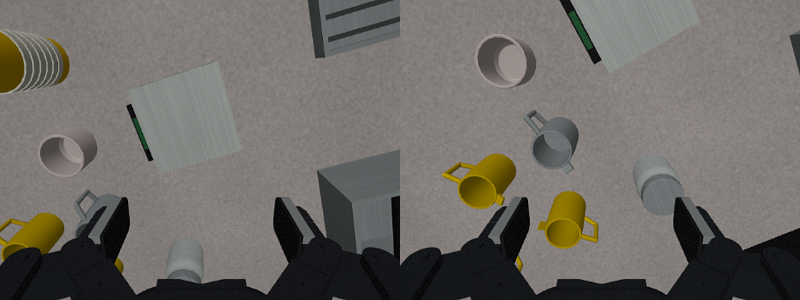

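Run:
```python
from h import *
tiles=[]
for f,(x,y) in (("w5",(147,84)),("w5",(213,196)),("w2",(130,106)),("w2",(120,204))):
    im=cv2.imread(f"pics/{f}.png"); t=im[y-45:y+45,x-60:x+60]
    t=cv2.resize(t,(400,300),interpolation=cv2.INTER_CUBIC)
    t=cv2.convertScaleAbs(t,alpha=1.3)
    for i in range(0,120,20): cv2.putText(t,str(x-60+i),(int(i*400/120),10),0,.35,(0,0,255)); cv2.line(t,(int(i*400/120),0),(int(i*400/120),4),(0,0,255))
    for i in range(0,90,15): cv2.putText(t,str(y-45+i),(0,int(i*300/90)+4),0,.35,(0,0,255))
    tiles.append(t)
cv2.imwrite("pics/m1.png",np.vstack([np.hstack(tiles[:2]),np.hstack(tiles[2:])]))
# scale & mat in wrist views
def rect(c,m,seed,z):
    n,l=cv2.connectedComponents(m.astype(np.uint8)); m=(l==l[seed[1],seed[0]]).astype(np.uint8)
    ct=max(cv2.findContours(m,0,1)[0],key=cv2.contourArea)[:,0]
    X=plane(c,ct,z); return [np.round(v,1) for v in cv2.minAreaRect((X[:,:2]*1000).astype(np.float32))],cv2.approxPolyDP(ct,6,True)[:,0].tolist()
c=ld("pics/w4.npz"); b=c["color"].astype(int)
print(b[170,250],b[80,250],b[225,150])
for k in (0,2,4): 
    m=(b[...,1]-b[...,0]>=k); m=cv2.morphologyEx(m.astype(np.uint8),cv2.MORPH_OPEN,np.ones((5,5)));print("scale",k,rect(c,m,(250,170),.022))
for f,s in (("w2",(300,220)),):
    c=ld(f"pics/{f}.npz"); G=cv2.cvtColor(c["color"],cv2.COLOR_RGB2GRAY)
    m=((G<70)).astype(np.uint8); m=cv2.morphologyEx(m,cv2.MORPH_CLOSE,np.ones((7,7))); print("mat",rect(c,m,s,.005))
```

```text
[136 139 134] [134 129 127] [125 121 115]
scale 0 ([array([ 589.8, -183.8]), array([137. , 130.6]), np.float64(1.5)], [[305, 87], [178, 126], [187, 172], [222, 241], [337, 210]])
scale 2 ([array([ 589.7, -183.6]), array([136.8, 130. ]), np.float64(1.5)], [[302, 88], [178, 127], [193, 163], [187, 172], [222, 241], [243, 237], [245, 223], [253, 234], [337, 210]])
scale 4 ([array([ 586. , -276.1]), array([485.2, 733.8]), np.float64(74.4)], [[0, 0], [0, 419], [559, 419], [559, 15], [552, 15], [559, 0]])
mat ([array([632.3, 147.2]), array([768.6, 375.5]), np.float64(27.3)], [[0, 368], [0, 419], [559, 419], [559, 363], [527, 347], [506, 356], [479, 351], [419, 289], [439, 327], [424, 342], [393, 277], [385, 281], [383, 319], [403, 371], [382, 389], [379, 404], [345, 401], [343, 391], [221, 391], [217, 402], [188, 411], [161, 373], [177, 326], [258, 358], [362, 209], [255, 145], [142, 325], [139, 342], [125, 325], [149, 289], [109, 333], [89, 339], [116, 286], [106, 273], [84, 269], [40, 305], [73, 308], [86, 325], [85, 350], [57, 355], [51, 347], [32, 348]])
```

View pics/m1.png

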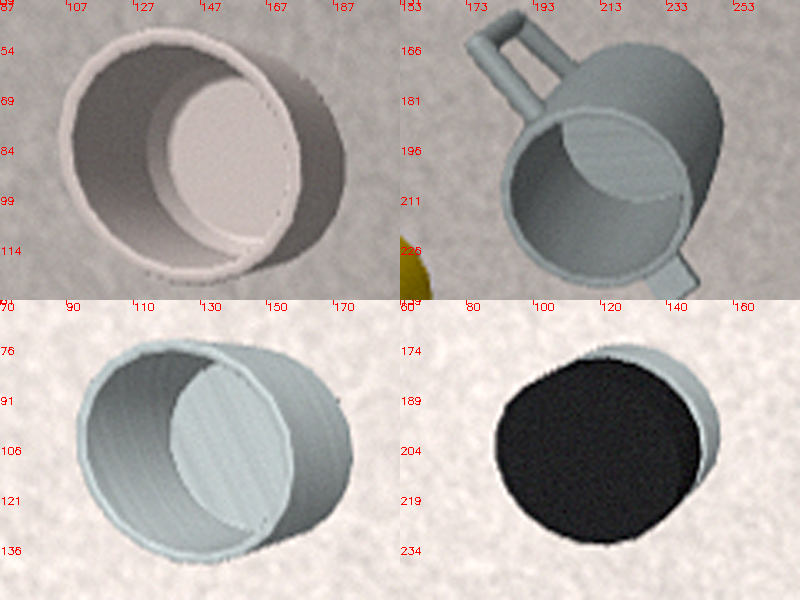

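The crops show the white cup's rim centred at about (141,86) and the plain grey jug's at (212,210), with its handle up-left and spout at lower right, so this is the right one. The dosing cup's rim is at (125.5,106) and the leveller's black top at (120,204). The yellow jugs stay out of it.

Run:
```python
from h import *
w2=ld("pics/w2.npz");w4=ld("pics/w4.npz");w5=ld("pics/w5.npz");w1=ld("pics/w1.npz")
O={'cup':(w5,(87,39),(60,300,28,285),.058),'jug':(w5,(153,151),(102,292,107,288),.075),'dose':(w2,(70,61),(77,293,40,262),.055),'lev':(w2,(60,159),(96,302,57,243),.036)}
for k,(c,o,(a,b,t,d),z) in O.items():
    o=np.array(o);s=3.3333
    P=[o+np.array(p)/s-.0 for p in (((a+b)/2,(t+d)/2),(a,(t+d)/2),(b,(t+d)/2))]
    X=plane(c,P,z); print(k,X[0].round(4),'chord',np.linalg.norm(X[1]-X[2]).round(4))
h=plane(w5,(180,161),.06)[0]; j=plane(w5,(212.1,210.2),.075)[0]; print('handle',h.round(3),np.degrees(np.arctan2(*(h-j)[[1,0]])).round(1))
def rect(c,q,z): 
    X=plane(c,q,z); return X.round(4)[:,:2].tolist(),X.mean(0).round(4),[np.linalg.norm(X[i]-X[i-1]).round(4) for i in range(len(X))]
q=[(305,87),(178,126),(222,241),(337,210)]
print(rect(w4,q,.022))
print('mat near/far',rect(w2,[(258,358),(362,209),(255,145)],.005))
# tamper: base bottom blob w1
G=cv2.cvtColor(w1["color"],cv2.COLOR_RGB2HSV); roi=w1["color"][205:300,235:310].astype(int)
m=((roi[...,1]-roi[...,0]>=2)|(roi.sum(2)<150)).astype(np.uint8); m=cv2.morphologyEx(m,cv2.MORPH_OPEN,np.ones((3,3)))
ys,xs=np.where(m); print('tamper bbox',xs.min()+235,xs.max()+235,ys.min()+205,ys.max()+205)
print(plane(w1,(274,243),.018)[0].round(4), plane(w1,(272.5,278),.082)[0].round(4))
for t in('w2','w3'): print(t,(-ld(f"pics/{t}.npz")["R"].T@ld(f"pics/{t}.npz")["t"]).round(3))
```

```text
cup [ 0.4231 -0.1772  0.058 ] chord 0.0607
jug [ 0.4244 -0.2965  0.075 ] chord 0.0509
dose [0.4105 0.2903 0.055 ] chord 0.0562
lev [0.4299 0.1932 0.036 ] chord 0.062
handle [ 0.418 -0.246  0.06 ] 97.3
([[0.6564, -0.1191], [0.5286, -0.1206], [0.5305, -0.2478], [0.6583, -0.2467]], array([ 0.5934, -0.1835,  0.022 ]), [np.float64(0.1276), np.float64(0.1279), np.float64(0.1273), np.float64(0.1278)])
mat near/far ([[0.6471, 0.0599], [0.6601, 0.2938], [0.5249, 0.3031]], array([0.6107, 0.2189, 0.005 ]), [np.float64(0.2721), np.float64(0.2343), np.float64(0.1355)])
tamper bbox 248 299 216 288
[0.4579 0.4264 0.018 ] [0.4628 0.4221 0.082 ]
w2 [0.524 0.366 0.374]
w3 [0.628 0.137 0.374]
```

>>> jog_arm(dr=[[0,0,-0.99],[0,0,-0.99],[0,0,-0.99],[0,0,-0.99],[0,0,-0.99],[0,0,-0.99],[0,0,-0.985],[0,0,0],[0,0,0],[0,0,0]], translation=[[0,0,0.5],[0,0,0.5],[0,0,0.5],[0,0,0.5],[0,0,0.5],[0,0,0.5],[0,0,0.5],[0.86,-0.45,0],[0.86,-0.45,0],[0.86,-0.45,0]], jaw=[1,1,1,1,1,1,1,1,1,1])

```text
clock: 5.95
position: [0.4567, -0.2398, 0.1436]
ee_rot: [0.707, 0.708, -0.0, -0.0]
ft_force: [0.4, -0.0, 0.6]
grip_width: 1.001
grasp_force: 0.0
```

>>> jog_arm(dr=[[0,0,0],[0,0,0],[0,0,0],[0,0,0]], translation=[[0.86,-0.45,0],[0.86,-0.45,0],[0.86,-0.43,0],[0,0,0]], jaw=[1,1,1,1])

```text
clock: 6.35
position: [0.4232, -0.1735, 0.1437]
ee_rot: [0.705, 0.709, 0.001, -0.001]
ft_force: [0.1, -1.0, -0.4]
grip_width: 0.996
grasp_force: 0.0
```

Run:
```python
from h import *
to(.423,-.177,.019,0); c=snap("w6"); p,_=pose()
print(proj(c,[[.423,-.177,.058],[.423,-.177,0],[.423,-.146,.058],[.454,-.177,.058],[.392,-.177,.058]]).round(0).tolist())
```

```text
t 6.35 p [ 0.4232 -0.1735  0.1437] yaw_y 0.27 z [-0.     0.002 -1.   ] w 0.996 gf 0.0 q [-0.25  0.02  0.55  2.02 -0.01  1.11  0.31]
dr z total rows 0.07
AFTER turn rows xyz [-0.141 -0.008  4.988]
NOW rows xyz [-0.15  -0.008  4.988] dist 0.125
t 6.4 p [ 0.4239 -0.1749  0.144 ] yaw_y 0.23 z [ 0.001  0.001 -1.   ] w 1.0 gf 0.0 q [-0.25  0.02  0.55  2.02 -0.01  1.11  0.31]
[[282.0, 219.0], [282.0, 195.0], [283.0, 175.0], [327.0, 219.0], [237.0, 219.0]]
```

View pics/w6.png

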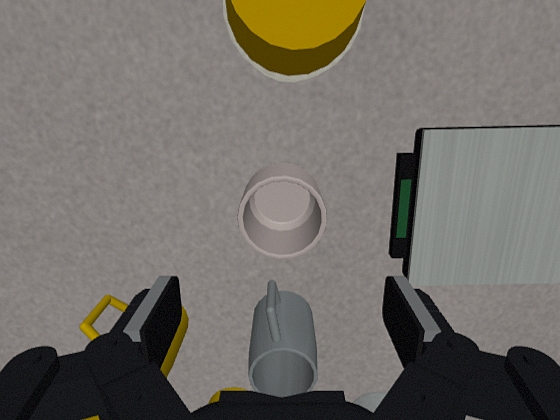

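The rim is seen at (282,216) and was expected at (282,219), so the grasp is aligned to about 2 mm. Going down and closing.

>>> jog_arm(dr=[[0,0,0],[0,0,0],[0,0,0],[0,0,0],[0,0,0],[0,0,0],[0,0,0],[0,0,0],[0,0,0],[0,0,0]], translation=[[0,0,1],[0,0,1],[0,0,1],[0,0,1],[0,0,0.95],[0,0,0],[0,0,0],[0,0,0],[0,0,0],[0,0,0]], jaw=[1,1,1,1,1,1,0.5,0.5,0.5,0.5], squeeze=30)

```text
clock: 7.4
position: [0.4251, -0.1762, 0.0214]
ee_rot: [0.706, 0.708, 0.001, 0.001]
ft_force: [-2.5, -1.1, 6.3]
grip_width: 0.709
grasp_force: 33.2
```

>>> jog_arm(dr=[[0,0,0],[0,0,0],[0,0,0],[0,0,0],[0,0,0],[0,0,0],[0,0,0]], translation=[[0,0,0],[0,0,0],[0,0,-0.3],[0,0,-0.7],[0,0,-1],[0,0,-1],[0,0,0]], jaw=[0.5,0.5,0.5,0.5,0.5,0.5,0.5])

```text
clock: 8.1
position: [0.4265, -0.176, 0.0986]
ee_rot: [0.706, 0.708, 0.002, 0.002]
ft_force: [-0.1, 0.7, -0.8]
grip_width: 0.708
grasp_force: 33.4
```

Run:
```python
from h import *
to(.5934,-.1835,.042,0)
```

```text
t 8.1 p [ 0.4265 -0.176   0.0986] yaw_y 0.16 z [ 0.006 -0.    -1.   ] w 0.708 gf 33.37949560023844 q [-0.24  0.09  0.57  2.07 -0.06  0.99  0.36]
dr z total rows 0.04
AFTER turn rows xyz [-0.301  6.677  2.264]
NOW rows xyz [-0.319  6.662  2.305] dist 0.176
```

>>> jog_arm(dr=[[0,0,0],[0,0,0],[0,0,0],[0,0,0],[0,0,0],[0,0,0],[0,0,0],[0,0,0],[0,0,0],[0,0,0]], translation=[[-0.03,0.6,0],[-0.04,0.85,0],[-0.05,0.95,0],[-0.05,0.95,0],[-0.05,0.95,0],[-0.04,0.95,0],[-0.03,0.85,0],[-0.02,0.58,0],[0,0,0.6],[0,0,0.6]], jaw=[0.5,0.5,0.5,0.5,0.5,0.5,0.5,0.5,0.5,0.5])

```text
clock: 9.1
position: [0.5906, -0.1827, 0.0634]
ee_rot: [0.706, 0.708, -0.0, -0.0]
ft_force: [-0.2, 0.2, -1.3]
grip_width: 0.707
grasp_force: 33.4
```

Run:
```python
from h import *
to(.5934,-.1835,.0434,0)
c=snap("w7")
```

```text
t 9.1 p [ 0.5906 -0.1827  0.0634] yaw_y 0.17 z [-0.001  0.    -1.   ] w 0.707 gf 33.384878954384476 q [-0.17  0.5   0.51  1.68 -0.27  1.03  0.43]
dr z total rows 0.04
AFTER turn rows xyz [-0.034  0.112  0.8  ]
NOW rows xyz [-0.034  0.112  0.8  ] dist 0.02
```

View pics/w7.png

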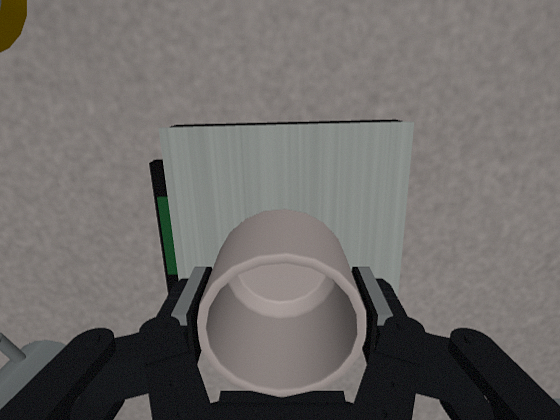

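Run:
```python
from h import *
c=ld("pics/w7.npz")
X=plane(c,[(283,323),(199,323),(367,323)],.100); print(X.round(4))
print(plane(c,[(164,127),(414,122),(176,278),(401,280)],.022).round(4))
```

```text
[[ 0.5906 -0.1798  0.1   ]
 [ 0.5608 -0.18    0.1   ]
 [ 0.6203 -0.1797  0.1   ]]
[[ 0.5298 -0.1201  0.022 ]
 [ 0.6567 -0.1171  0.022 ]
 [ 0.528  -0.2071  0.022 ]
 [ 0.6602 -0.2078  0.022 ]]
```

The cup sits about 3 mm to +y of the tool centre. Shifting by about (+2.8, −3.6) mm, then lowering, releasing and rising.

>>> jog_arm(dr=[[0,0,0],[0,0,0],[0,0,0],[0,0,0],[0,0,0],[0,0,0]], translation=[[-0.07,0.06,0.1],[-0.07,0.05,0.3],[0,0,0.25],[0,0,0.1],[0,0,0.03],[0,0,0]], jaw=[0.5,0.5,0.5,0.5,0.5,0.5])

```text
clock: 9.75
position: [0.5942, -0.1862, 0.0456]
ee_rot: [0.706, 0.708, 0.0, 0.0]
ft_force: [0.7, -0.0, -1.4]
grip_width: 0.709
grasp_force: 33.3
```

>>> jog_arm(dr=[[0,0,0],[0,0,0]], translation=[[0,0,0.07],[0,0,0.03]], jaw=[0.5,0.5])

```text
clock: 9.95
position: [0.5943, -0.1862, 0.0435]
ee_rot: [0.706, 0.708, 0.0, 0.0]
ft_force: [-3.4, 1.7, 8.5]
grip_width: 0.705
grasp_force: 34.2
```

>>> jog_arm(dr=[[0,0,0],[0,0,0],[0,0,0],[0,0,0],[0,0,0],[0,0,0],[0,0,0],[0,0,0],[0,0,0],[0,0,0]], translation=[[0,0,0],[0,0,0],[0,0,0],[0,0,0],[0,0,-0.5],[0,0,-1],[0,0,-1],[0,0,-1],[0,0,-1],[0,0,-1]], jaw=[0.85,1,1,1,1,1,1,1,1,1])

```text
clock: 10.95
position: [0.5941, -0.1864, 0.1827]
ee_rot: [0.706, 0.708, 0.0, 0.0]
ft_force: [1.1, 0.3, 0.8]
grip_width: 1.002
grasp_force: 0.0
```

Run:
```python
from h import *
p,_=pose(); c=snap("w8")
G=cv2.cvtColor(c["color"],cv2.COLOR_RGB2GRAY)
print(proj(c,[.5934,-.1835,.080]).round(0))
to(.5,.25,.18,0)
```

```text
t 10.95 p [ 0.5941 -0.1864  0.1827] yaw_y 0.14 z [ 0.001 -0.    -1.   ] w 1.002 gf 0.0 q [-0.2   0.39  0.55  1.56 -0.21  1.25  0.39]
[[282. 202.]]
t 11.0 p [ 0.5958 -0.1871  0.1871] yaw_y 0.14 z [ 0.006 -0.001 -1.   ] w 1.002 gf 0.0 q [-0.2   0.38  0.55  1.56 -0.21  1.26  0.39]
dr z total rows 0.04
AFTER turn rows xyz [17.484 -3.832  0.285]
NOW rows xyz [17.493 -3.79   0.243] dist 0.448
```

View pics/w8.png

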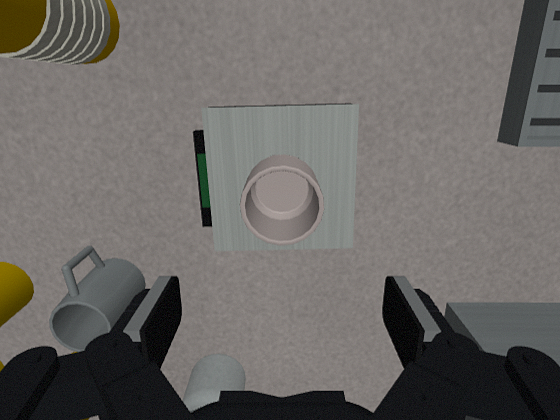

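The cup's rim is centred at (282.5,202.5), exactly where the scale centre projects (282,202). On to the dosing cup.

>>> jog_arm(dr=[[0,0,0],[0,0,0],[0,0,0],[0,0,0],[0,0,0],[0,0,0],[0,0,0],[0,0,0],[0,0,0],[0,0,0]], translation=[[0.95,-0.37,0],[0.95,-0.37,0],[0.95,-0.37,0],[0.95,-0.37,0],[0.95,-0.37,0],[0.95,-0.37,0],[0.95,-0.37,0],[0.95,-0.37,0],[0.95,-0.37,0],[0.95,-0.37,0]], jaw=[1,1,1,1,1,1,1,1,1,1])

```text
clock: 12.0
position: [0.5006, 0.0517, 0.1814]
ee_rot: [0.706, 0.708, 0.001, 0.0]
ft_force: [0.8, 0.1, 0.3]
grip_width: 1.003
grasp_force: 0.0
```

>>> jog_arm(dr=[[0,0,0],[0,0,0],[0,0,0],[0,0,0],[0,0,0],[0,0,0],[0,0,0],[0,0,0],[0,0,0],[0,0,0]], translation=[[0.95,-0.37,0],[0.95,-0.37,0],[0.95,-0.37,0],[0.95,-0.37,0],[0.95,-0.37,0],[0.95,-0.37,0],[0.95,-0.37,0],[0.95,-0.37,0.2],[0.95,-0.37,0.3],[0.5,-0.1,0.3]], jaw=[1,1,1,1,1,1,1,1,1,1])

```text
clock: 13.0
position: [0.4137, 0.279, 0.161]
ee_rot: [0.705, 0.709, 0.001, -0.0]
ft_force: [-0.3, -0.0, 0.7]
grip_width: 1.0
grasp_force: 0.0
```

>>> jog_arm(dr=[[0,0,0],[0,0,0]], translation=[[0.3,0,0],[0,0,0]], jaw=[1,1])

```text
clock: 13.2
position: [0.4149, 0.2846, 0.1608]
ee_rot: [0.706, 0.708, 0.0, 0.0]
ft_force: [0.2, -0.5, -0.3]
grip_width: 1.001
grasp_force: 0.0
```

Run:
```python
from h import *
to(.4105,.2903,.021,0); c=snap("w9")
w=ld("pics/w8.npz"); X=plane(w,[(204,108),(357,104),(356,249),(214,251)],.022); print(X.round(4),X.mean(0).round(4))
print(proj(c,[.4105,.2903,.055]).round(0),proj(c,[.4299,.1932,.036]).round(0))
```

```text
t 13.2 p [0.4149 0.2846 0.1608] yaw_y 0.18 z [ 0. -0. -1.] w 1.001 gf 0.0 q [-0.86  0.11  0.18  1.88 -0.02  1.15 -0.67]
dr z total rows 0.04
AFTER turn rows xyz [ 0.227 -0.177  5.591]
NOW rows xyz [ 0.228 -0.178  5.591] dist 0.14
[[ 0.5292 -0.1208  0.022 ]
 [ 0.6551 -0.1172  0.022 ]
 [ 0.6636 -0.2482  0.022 ]
 [ 0.5299 -0.2508  0.022 ]] [ 0.5945 -0.1843  0.022 ]
[[277. 197.]] [[299. 298.]]
```

View pics/w9.png

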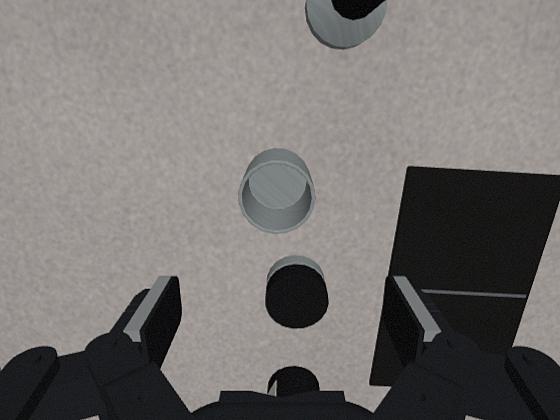

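The dosing cup's rim is at (276.5,197), exactly where predicted. The leveller's top is at (296.5,295). Going down on the dosing cup.

>>> jog_arm(dr=[[0,0,0],[0,0,0],[0,0,0],[0,0,0],[0,0,0],[0,0,0],[0,0,0],[0,0,0],[0,0,0],[0,0,0]], translation=[[0.1,-0.1,0.6],[0.13,-0.08,1],[0,0,1],[0,0,1],[0,0,1],[0,0,0.8],[0,0,0.2],[0,0,0],[0,0,0],[0,0,0]], jaw=[1,1,1,1,1,1,1,1,0.45,0.45])

```text
clock: 14.25
position: [0.4108, 0.2906, 0.0218]
ee_rot: [0.706, 0.708, 0.001, 0.0]
ft_force: [0.1, 0.7, -0.4]
grip_width: 0.692
grasp_force: 0.0
```

>>> jog_arm(dr=[[0,0,0],[0,0,0],[0,0,0],[0,0,0]], translation=[[0,0,0],[0,0,0],[0,0,0],[0,0,0]], jaw=[0.45,0.45,0.45,0.45])

```text
clock: 14.65
position: [0.4108, 0.2906, 0.022]
ee_rot: [0.706, 0.708, 0.001, 0.0]
ft_force: [-1.0, -1.7, 6.7]
grip_width: 0.662
grasp_force: 30.9
```

Run:
```python
from h import *
c=ld("pics/w9.npz"); print("lev",plane(c,[(296.5,295)],.036).round(4), "dose",plane(c,(276.5,197),.055).round(4))
# target: scale frame
a=np.radians(0.8); C=np.array([.594,-.184]); print(C+.1235*np.array([-np.sin(a),np.cos(a)]))
pose()
```

```text
lev [[0.4275 0.1957 0.036 ]] dose [[0.4105 0.2905 0.055 ]]
[ 0.59227567 -0.06051204]
t 14.65 p [0.4108 0.2906 0.022 ] yaw_y 0.16 z [ 0.002  0.001 -1.   ] w 0.662 gf 30.889677945524454 q [-0.85  0.3   0.17  2.   -0.06  0.85 -0.65]
```

>>> jog_arm(dr=[[0,0,0],[0,0,0],[0,0,0],[0,0,0],[0,0,0],[0,0,0],[0,0,0],[0,0,0],[0,0,0],[0,0,0]], translation=[[0,0,-0.4],[0,0,-0.8],[0,0,-1],[-0.4,0.2,-0.8],[-0.8,0.42,-0.2],[-0.95,0.49,0],[-0.95,0.49,0],[-0.95,0.49,0],[-0.95,0.49,0],[-0.95,0.49,0]], jaw=[0.45,0.45,0.45,0.45,0.45,0.45,0.45,0.45,0.45,0.45])

```text
clock: 15.65
position: [0.4877, 0.1408, 0.1016]
ee_rot: [0.706, 0.708, 0.001, 0.0]
ft_force: [0.4, -0.2, -0.8]
grip_width: 0.667
grasp_force: 32.4
```

>>> jog_arm(dr=[[0,0,0],[0,0,0],[0,0,0],[0,0,0],[0,0,0],[0,0,0],[0,0,0],[0,0,0],[0,0,0],[0,0,0]], translation=[[-0.95,0.49,0],[-0.95,0.49,0],[-0.95,0.49,0],[-0.95,0.49,0],[-0.95,0.49,0],[-0.95,0.49,0],[-0.95,0.49,0.2],[-0.9,0.49,0.4],[-0.5,0.2,0.5],[0,0,0.2]], jaw=[0.45,0.45,0.45,0.45,0.45,0.45,0.45,0.45,0.45,0.45])

```text
clock: 16.65
position: [0.5906, -0.0616, 0.0679]
ee_rot: [0.707, 0.707, -0.001, 0.0]
ft_force: [-0.4, 0.8, -1.1]
grip_width: 0.667
grasp_force: 32.4
```

>>> jog_arm(dr=[[0,0,0]], translation=[[0,0,0]], jaw=[0.45])

```text
clock: 16.75
position: [0.5902, -0.0586, 0.0679]
ee_rot: [0.706, 0.708, -0.0, -0.001]
ft_force: [-0.7, -0.6, -1.8]
grip_width: 0.669
grasp_force: 32.4
```

Run:
```python
from h import *
to(.5923,-.0605,.022,0); c=snap("w10")
```

```text
t 16.75 p [ 0.5902 -0.0586  0.0679] yaw_y 0.17 z [-0.001  0.001 -1.   ] w 0.669 gf 32.42318406701088 q [-0.31  0.43  0.41  1.74 -0.2   1.01  0.18]
dr z total rows 0.04
AFTER turn rows xyz [-0.075  0.086  1.834]
NOW rows xyz [-0.077  0.088  1.834] dist 0.046
```

Run:
```python
from h import *
c=ld("pics/w10.npz"); im=c["color"].astype(int)
b=im[:,279:287].mean(1); 
for r in range(200,400,2): print(r,b[r].round(0).astype(int).tolist(),end=" ")
zc=.0679-.022
print(); print("pred (TCP centre) rim outer +y/-y",proj(c,[[.5902,-.0586+.0285,zc+.055],[.5902,-.0586-.0285,zc+.055],[.5902,-.0586+.0285,zc]]).round(1).tolist())
```

```text
200 [144, 138, 135] 202 [145, 140, 137] 204 [148, 141, 139] 206 [127, 126, 124] 208 [96, 101, 102] 210 [96, 100, 101] 212 [99, 104, 104] 214 [100, 105, 105] 216 [98, 104, 105] 218 [97, 102, 101] 220 [99, 102, 103] 222 [100, 104, 105] 224 [99, 104, 105] 226 [100, 105, 106] 228 [100, 105, 105] 230 [98, 102, 103] 232 [100, 105, 105] 234 [97, 102, 102] 236 [97, 101, 103] 238 [96, 101, 102] 240 [99, 104, 105] 242 [100, 104, 105] 244 [100, 104, 104] 246 [98, 103, 104] 248 [101, 105, 106] 250 [98, 103, 104] 252 [98, 103, 102] 254 [98, 103, 104] 256 [116, 122, 123] 258 [116, 122, 122] 260 [108, 113, 113] 262 [97, 102, 102] 264 [108, 114, 114] 266 [105, 111, 111] 268 [105, 111, 111] 270 [105, 110, 111] 272 [107, 112, 112] 274 [108, 112, 114] 276 [109, 114, 114] 278 [109, 114, 115] 280 [108, 113, 114] 282 [109, 115, 115] 284 [109, 114, 114] 286 [108, 114, 114] 288 [110, 114, 114] 290 [107, 113, 113] 292 [107, 112, 113] 294 [108, 114, 114] 296 [110, 115, 115] 298 [110, 116, 117] 300 [111, 116, 116] 302 [111, 115, 116] 304 [113, 117, 117] 306 [96, 101, 101] 308 [97, 102, 102] 310 [98, 102, 103] 
[... 239 characters left out ...]
[100, 104, 104] 338 [99, 104, 104] 340 [99, 103, 104] 342 [101, 105, 106] 344 [102, 105, 106] 346 [101, 106, 106] 348 [100, 105, 106] 350 [98, 104, 103] 352 [98, 103, 104] 354 [98, 102, 103] 356 [98, 103, 104] 358 [99, 102, 103] 360 [99, 103, 104] 362 [99, 104, 104] 364 [100, 105, 105] 366 [99, 104, 104] 368 [100, 104, 105] 370 [98, 104, 104] 372 [98, 103, 104] 374 [98, 102, 103] 376 [99, 104, 104] 378 [105, 110, 111] 380 [121, 126, 127] 382 [112, 118, 118] 384 [101, 103, 103] 386 [105, 98, 96] 388 [130, 122, 119] 390 [139, 131, 128] 392 [140, 130, 127] 394 [140, 131, 129] 396 [122, 115, 112] 398 [14, 16, 20] 
pred (TCP centre) rim outer +y/-y [[283.6, 252.8], [282.8, 384.5], [283.2, 203.0]]
```

>>> jog_arm(dr=[[0,0,0],[0,0,0],[0,0,0],[0,0,0],[0,0,0],[0,0,0]], translation=[[-0.05,0.09,0.3],[0,0,0.7],[0,0,0.5],[0,0,0.2],[0,0,0.08],[0,0,0]], jaw=[0.45,0.45,0.45,0.45,0.45,0.45])

```text
clock: 17.4
position: [0.5931, -0.0604, 0.0236]
ee_rot: [0.706, 0.708, 0.0, -0.0]
ft_force: [0.4, -0.6, -0.4]
grip_width: 0.664
grasp_force: 32.4
```

>>> jog_arm(dr=[[0,0,0],[0,0,0],[0,0,0],[0,0,0],[0,0,0],[0,0,0]], translation=[[0,-0.03,0.06],[0,0,0.02],[0,0,0],[0,0,0],[0,0,0],[0,0,0]], jaw=[0.45,0.45,0.85,1,1,1])

```text
clock: 18.0
position: [0.5923, -0.0605, 0.0216]
ee_rot: [0.706, 0.708, 0.0, 0.0]
ft_force: [0.2, 0.2, 0.8]
grip_width: 0.998
grasp_force: 0.0
```

>>> jog_arm(dr=[[0,0,0],[0,0,0],[0,0,0],[0,0,0],[0,0,0],[0,0,0],[0,0,0]], translation=[[0,0,-0.5],[0,0,-1],[0,0,-1],[0,0,-1],[0,0,-1],[0,0,-0.8],[0,0,0]], jaw=[1,1,1,1,1,1,1])

```text
clock: 18.7
position: [0.5939, -0.0608, 0.158]
ee_rot: [0.706, 0.708, 0.002, 0.002]
ft_force: [0.2, -0.2, 0.4]
grip_width: 0.998
grasp_force: 0.0
```

Run:
```python
from h import *
to(.4275,.1957,.15,0); c=snap("w11")
print(proj(c,[[.5923,-.0605,.055],[.5923,-.0605+.0285,.055],[.5923,-.0605-.0285,.055],[.5923-.0285,-.0605,.055],[.5923+.0285,-.0605,.055],[.593,-.119,.022]]).round(1).tolist())
```

```text
t 18.7 p [ 0.5939 -0.0608  0.158 ] yaw_y 0.15 z [ 0.006  0.    -1.   ] w 0.998 gf 0.0 q [-0.33  0.33  0.44  1.66 -0.15  1.18  0.15]
dr z total rows 0.04
AFTER turn rows xyz [10.262 -6.658  0.322]
NOW rows xyz [10.278 -6.633  0.288] dist 0.306
[[279.5, 205.4], [279.6, 167.0], [279.5, 241.2], [240.5, 205.4], [318.6, 205.5], [280.3, 257.2]]
```

View pics/w11.png

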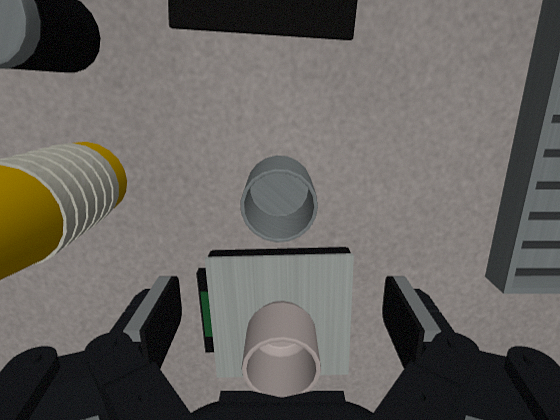

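Run:
```python
from h import *
c=ld("pics/w11.npz"); G=cv2.cvtColor(c["color"],cv2.COLOR_RGB2GRAY).astype(float)
for u in (225,280,335):
    col=G[236:268,u-2:u+3].mean(1).round().astype(int); print(u,list(zip(range(236,268),col))[::1])
print(proj(c,[[.593,-.119,.022],[.593,-.119,.0],[.593,-.116,.022],[.593,-.116,.0]]).round(1).tolist())
col=G[150:250,277:282].mean(1).round().astype(int); print(list(zip(range(150,250,1),col)))
```

```text
225 [(236, np.int64(125)), (237, np.int64(125)), (238, np.int64(128)), (239, np.int64(130)), (240, np.int64(133)), (241, np.int64(130)), (242, np.int64(127)), (243, np.int64(125)), (244, np.int64(127)), (245, np.int64(130)), (246, np.int64(131)), (247, np.int64(132)), (248, np.int64(138)), (249, np.int64(111)), (250, np.int64(11)), (251, np.int64(6)), (252, np.int64(14)), (253, np.int64(13)), (254, np.int64(14)), (255, np.int64(1)), (256, np.int64(91)), (257, np.int64(133)), (258, np.int64(129)), (259, np.int64(136)), (260, np.int64(134)), (261, np.int64(134)), (262, np.int64(133)), (263, np.int64(133)), (264, np.int64(134)), (265, np.int64(133)), (266, np.int64(135)), (267, np.int64(134))]
280 [(236, np.int64(98)), (237, np.int64(98)), (238, np.int64(110)), (239, np.int64(123)), (240, np.int64(114)), (241, np.int64(107)), (242, np.int64(120)), (243, np.int64(131)), (244, np.int64(129)), (245, np.int64(126)), (246, np.int64(132)), (247, np.int64(121)), (248, np.int64(75)), (249, np.int64(1)), (250, np.int64(11)), (251, np.int64(15)), (252, np.int64(10)), (253, np.int64(10)), (254, np
[... 2539 characters left out ...]
4(97)), (218, np.int64(99)), (219, np.int64(100)), (220, np.int64(98)), (221, np.int64(100)), (222, np.int64(101)), (223, np.int64(99)), (224, np.int64(99)), (225, np.int64(101)), (226, np.int64(100)), (227, np.int64(100)), (228, np.int64(101)), (229, np.int64(102)), (230, np.int64(98)), (231, np.int64(98)), (232, np.int64(100)), (233, np.int64(100)), (234, np.int64(101)), (235, np.int64(101)), (236, np.int64(99)), (237, np.int64(99)), (238, np.int64(110)), (239, np.int64(124)), (240, np.int64(116)), (241, np.int64(106)), (242, np.int64(118)), (243, np.int64(133)), (244, np.int64(129)), (245, np.int64(128)), (246, np.int64(133)), (247, np.int64(122)), (248, np.int64(76)), (249, np.int64(0))]
```

The dosing cup's rim centre is at (279,205), against (279.5,205.4) predicted, and the gap to the scale is about 30 mm. Now the leveller.

>>> jog_arm(dr=[[0,0,0],[0,0,0],[0,0,0],[0,0,0],[0,0,0],[0,0,0],[0,0,0],[0,0,0],[0,0,0],[0,0,0]], translation=[[0.9,-0.58,0],[0.9,-0.58,0],[0.9,-0.58,0],[0.9,-0.58,0],[0.9,-0.58,0],[0.9,-0.58,0],[0.9,-0.58,0],[0.9,-0.58,0],[0.9,-0.58,0],[0.9,-0.58,0]], jaw=[1,1,1,1,1,1,1,1,1,1])

```text
clock: 19.75
position: [0.4454, 0.1647, 0.1534]
ee_rot: [0.706, 0.708, -0.001, -0.0]
ft_force: [0.9, -0.9, -0.9]
grip_width: 1.0
grasp_force: 0.0
```

>>> jog_arm(dr=[[0,0,0],[0,0,0],[0,0,0]], translation=[[0.9,-0.58,0],[0.36,-0.27,0],[0,0,0]], jaw=[1,1,1])

```text
clock: 20.05
position: [0.4243, 0.1963, 0.1536]
ee_rot: [0.705, 0.709, -0.0, -0.0]
ft_force: [0.3, -0.6, -0.0]
grip_width: 0.998
grasp_force: 0.0
```

Run:
```python
from h import *
to(.4275,.1957,.008,0); c=snap("w12")
G=cv2.cvtColor(c["color"],cv2.COLOR_RGB2GRAY); m=(G<45).astype(np.uint8); m[275:]=0
n,l,st,ce=cv2.connectedComponentsWithStats(m)
for i in range(1,n):
    if st[i,4]>300: print(st[i],ce[i].round(1))
R=.028; th=np.linspace(0,6.28,73); q=np.c_[.4275+R*np.cos(th),.1957+R*np.sin(th),0*th+.036]
p=proj(c,q); print("pred top bbox",p.min(0).round(1),p.max(0).round(1))
```

```text
t 20.05 p [0.4243 0.1963 0.1536] yaw_y 0.31 z [-0.001 -0.    -1.   ] w 0.998 gf 0.0 q [-0.74  0.04  0.21  1.97 -0.01  1.13 -0.52]
dr z total rows 0.08
AFTER turn rows xyz [-0.025  0.127  5.825]
NOW rows xyz [-0.024  0.132  5.825] dist 0.146
[  376    55   184   220 33344] [471.9 166.2]
[ 252  170   71   72 3975] [286.6 205.4]
pred top bbox [250.4 164.7] [323.1 234.1]
```

Run:
```python
from h import *
c=ld("pics/w12.npz"); C=c["color"].astype(int)
b=C[:,285:291].mean(1).round().astype(int)
print([(r,b[r].tolist()) for r in range(150,185)]); print([(r,b[r].tolist()) for r in range(232,250)])
for y in (.189,.191,.193,.1957): print(y,proj(c,[[.428,y-.028,.036],[.428,y+.028,.036],[.428,y+.028,.018],[.428,y+.028,0]])[:,1].round(1))
```

```text
[(150, [176, 170, 166]), (151, [178, 172, 168]), (152, [180, 171, 168]), (153, [182, 174, 171]), (154, [184, 176, 172]), (155, [186, 178, 174]), (156, [184, 176, 173]), (157, [185, 177, 174]), (158, [185, 178, 174]), (159, [185, 177, 174]), (160, [183, 175, 172]), (161, [181, 174, 170]), (162, [179, 172, 168]), (163, [181, 173, 170]), (164, [164, 162, 159]), (165, [133, 139, 140]), (166, [130, 138, 139]), (167, [138, 144, 144]), (168, [133, 138, 139]), (169, [89, 93, 94]), (170, [9, 10, 11]), (171, [19, 21, 20]), (172, [22, 21, 23]), (173, [22, 22, 24]), (174, [24, 24, 25]), (175, [25, 26, 25]), (176, [25, 25, 28]), (177, [25, 25, 26]), (178, [27, 24, 28]), (179, [26, 25, 28]), (180, [27, 26, 28]), (181, [26, 26, 27]), (182, [26, 25, 29]), (183, [25, 24, 26]), (184, [25, 25, 28])]
[(232, [24, 23, 24]), (233, [24, 24, 27]), (234, [26, 26, 26]), (235, [22, 22, 24]), (236, [23, 24, 24]), (237, [25, 26, 27]), (238, [23, 23, 24]), (239, [23, 22, 24]), (240, [13, 13, 14]), (241, [75, 72, 71]), (242, [154, 148, 145]), (243, [184, 177, 172]), (244, [182, 175, 170]), (245, [183, 176, 172]), (246, [181, 173, 170]), (247, [178, 170, 167]), (248, [179, 172, 168]), (249, [180, 173, 168])]
0.189 [241.8 173.5 168.3 163.7]
0.191 [239.5 170.8 165.8 161.3]
0.193 [237.2 168.2 163.3 159. ]
0.1957 [234.1 164.7 160.  155.8]
```

The leveller measured near the image centre is at y≈0.189 (foot edge at row 164, top edge at row 241). I'll go with that, since the earlier figure came from the image edge.

>>> jog_arm(dr=[[0,0,0.08],[0,0,0],[0,0,0],[0,0,0],[0,0,0],[0,0,0],[0,0,0],[0,0,0],[0,0,0],[0,0,0]], translation=[[-0.15,0.08,0.6],[-0.14,0.07,1],[0,0,1],[0,0,1],[0,0,1],[0,0,0.8],[0,0,0.4],[0,0,0],[0,0,0],[0,0,0]], jaw=[1,1,1,1,1,1,1,1,1,0.45])

```text
clock: 21.1
position: [0.4299, 0.1884, 0.0101]
ee_rot: [0.708, 0.706, 0.001, 0.0]
ft_force: [-0.3, 1.1, 0.4]
grip_width: 0.852
grasp_force: 0.0
```

>>> jog_arm(dr=[[0,0,0],[0,0,0],[0,0,0],[0,0,0],[0,0,0]], translation=[[0,0,0],[0,0,0],[0,0,0],[0,0,0],[0,0,0]], jaw=[0.45,0.45,0.45,0.45,0.45], squeeze=40)

```text
clock: 21.6
position: [0.4294, 0.1886, 0.0101]
ee_rot: [0.708, 0.706, 0.001, -0.0]
ft_force: [-2.0, -1.9, 9.0]
grip_width: 0.642
grasp_force: 41.2
```

>>> jog_arm(dr=[[0,0,0],[0,0,0],[0,0,0],[0,0,0],[0,0,0],[0,0,0],[0,0,0]], translation=[[0,0,-0.4],[0,0,-0.8],[0,0,-1],[0,0,-1],[0,0,-0.8],[0,0,-0.3],[0,0,0]], jaw=[0.45,0.45,0.45,0.45,0.45,0.45,0.45])

```text
clock: 22.3
position: [0.4294, 0.1886, 0.1175]
ee_rot: [0.708, 0.706, 0.001, 0.0]
ft_force: [-0.1, -0.9, -2.3]
grip_width: 0.64
grasp_force: 43.8
```

Run:
```python
from h import *
to(.5919,-.0603,.12,0); c=snap("w13"); p,_=pose()
C=c["color"].astype(int); b=C[:,280:286].mean(1).round().astype(int)
print([(r,int(b[r].mean())) for r in range(200,400,1)])
zb=p[2]-.0095
for dy in (-.002,0,.002): print(dy,proj(c,[[p[0],p[1]+dy+s*.028,zb+z] for s,z in ((1,0),(1,.036),(-1,.036))]).round(1)[:,1])
```

```text
t 22.3 p [0.4294 0.1886 0.1175] yaw_y -0.15 z [ 0.002  0.001 -1.   ] w 0.64 gf 43.7797146756202 q [-0.73  0.09  0.23  2.01 -0.02  1.05 -0.49]
dr z total rows -0.04
AFTER turn rows xyz [-9.955  6.498 -0.1  ]
NOW rows xyz [-9.938  6.524 -0.102] dist 0.297
t 22.35 p [0.4289 0.1883 0.1164] yaw_y -0.15 z [ 0.  0. -1.] w 0.645 gf 43.77965597435832 q [-0.73  0.09  0.23  2.01 -0.02  1.04 -0.49]
[(200, 198), (201, 201), (202, 201), (203, 205), (204, 206), (205, 204), (206, 203), (207, 202), (208, 201), (209, 204), (210, 205), (211, 206), (212, 184), (213, 155), (214, 156), (215, 157), (216, 158), (217, 157), (218, 158), (219, 160), (220, 160), (221, 157), (222, 155), (223, 161), (224, 171), (225, 176), (226, 153), (227, 71), (228, 18), (229, 27), (230, 28), (231, 27), (232, 27), (233, 27), (234, 27), (235, 29), (236, 28), (237, 30), (238, 27), (239, 27), (240, 26), (241, 28), (242, 29), (243, 29), (244, 28), (245, 29), (246, 30), (247, 30), (248, 30), (249, 29), (250, 31), (251, 30), (252, 31), (253, 29), (254, 29), (255, 31), (256, 32), (257, 31), (258, 30), (259, 32), (260, 30), (261, 30), 
[... 910 characters left out ...]
), (345, 30), (346, 29), (347, 31), (348, 30), (349, 30), (350, 29), (351, 31), (352, 27), (353, 31), (354, 30), (355, 30), (356, 28), (357, 32), (358, 28), (359, 28), (360, 29), (361, 30), (362, 29), (363, 28), (364, 32), (365, 29), (366, 29), (367, 30), (368, 29), (369, 28), (370, 28), (371, 28), (372, 26), (373, 27), (374, 27), (375, 29), (376, 27), (377, 24), (378, 75), (379, 132), (380, 154), (381, 152), (382, 152), (383, 151), (384, 154), (385, 157), (386, 158), (387, 161), (388, 164), (389, 167), (390, 170), (391, 173), (392, 179), (393, 185), (394, 193), (395, 196), (396, 163), (397, 69), (398, 31), (399, 40)]
-0.002 [216.5 250.5 373.4]
0 [212.4 245.5 369.5]
0.002 [208.2 240.4 365.6]
```

>>> jog_arm(dr=[[0,0,0],[0,0,0],[0,0,0],[0,0,0],[0,0,0],[0,0,0],[0,0,0],[0,0,0],[0,0,0],[0,0,0]], translation=[[-0.5,0.3,0],[-0.8,0.52,0],[-0.95,0.63,0],[-0.95,0.63,0],[-0.95,0.63,0],[-0.95,0.63,0],[-0.95,0.63,0],[-0.95,0.63,0],[-0.95,0.63,0],[-0.95,0.63,0]], jaw=[0.45,0.45,0.45,0.45,0.45,0.45,0.45,0.45,0.45,0.45])

```text
clock: 23.35
position: [0.5746, -0.0356, 0.1148]
ee_rot: [0.708, 0.706, -0.001, -0.001]
ft_force: [0.1, 0.9, -3.3]
grip_width: 0.64
grasp_force: 43.8
```

>>> jog_arm(dr=[[0,0,0],[0,0,0],[0,0,0],[0,0,0],[0,0,0]], translation=[[-0.7,0.45,0],[-0.34,0.2,0.4],[0,0,0.4],[0,0,0.1],[0,0,0]], jaw=[0.45,0.45,0.45,0.45,0.45])

```text
clock: 23.85
position: [0.59, -0.0591, 0.0927]
ee_rot: [0.707, 0.707, -0.001, -0.001]
ft_force: [0.0, -0.0, -3.4]
grip_width: 0.643
grasp_force: 43.8
```

Run:
```python
from h import *
to(.5919,-.0603,.0655,0)
```

```text
t 23.85 p [ 0.59   -0.0591  0.0927] yaw_y -0.06 z [-0.002  0.001 -1.   ] w 0.643 gf 43.77928436268121 q [-0.32  0.4   0.42  1.73 -0.18  1.06  0.16]
dr z total rows -0.02
AFTER turn rows xyz [-0.048  0.077  1.089]
NOW rows xyz [-0.049  0.08   1.089] dist 0.027
```

>>> jog_arm(dr=[[0,0,0],[0,0,0],[0,0,0],[0,0,0],[0,0,0]], translation=[[-0.05,0.06,0.3],[0,0,0.45],[0,0,0.2],[0,0,0.05],[0,0,0]], jaw=[0.45,0.45,0.45,0.45,0.45])

```text
clock: 24.35
position: [0.5924, -0.0619, 0.0688]
ee_rot: [0.708, 0.706, -0.0, -0.0]
ft_force: [0.5, -0.3, -2.9]
grip_width: 0.638
grasp_force: 43.8
```

Run:
```python
from h import *
to(.5919,-.0603,.0655,0); c=snap("w14"); cv2.imwrite("pics/w14c.png",cv2.resize(c["color"][200:410,160:410,::-1],(700,588)))
```

```text
t 24.35 p [ 0.5924 -0.0619  0.0688] yaw_y -0.16 z [-0.  0. -1.] w 0.638 gf 43.77949620131403 q [-0.31  0.43  0.42  1.74 -0.2   1.02  0.18]
dr z total rows -0.04
AFTER turn rows xyz [ 0.064 -0.021  0.131]
NOW rows xyz [ 0.064 -0.021  0.131] dist 0.004
```

View pics/w14c.png

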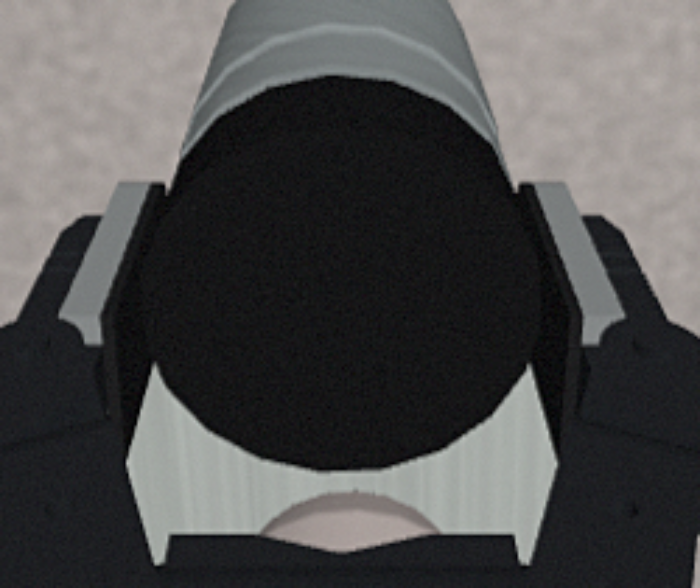

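The crop shows the leveller just above the cup rim (bright arc at crop row 27), and the two outlines line up.

>>> jog_arm(dr=[[0,0,0],[0,0,0],[0,0,0]], translation=[[0.05,-0.02,0.1],[0,0,0.03],[0,0,0]], jaw=[0.45,0.45,0.45])

```text
clock: 24.7
position: [0.592, -0.0606, 0.0657]
ee_rot: [0.708, 0.706, 0.0, -0.0]
ft_force: [-0.1, -0.9, -2.8]
grip_width: 0.642
grasp_force: 43.8
```

>>> jog_arm(dr=[[0,0,0],[0,0,0]], translation=[[0,0,0.04],[0,0,0.02]], jaw=[0.45,0.45])

```text
clock: 24.9
position: [0.5923, -0.0607, 0.0652]
ee_rot: [0.708, 0.706, 0.0, 0.0]
ft_force: [-5.6, 0.3, 9.9]
grip_width: 0.64
grasp_force: 45.0
```

>>> jog_arm(dr=[[0,0,0],[0,0,0],[0,0,0],[0,0,0],[0,0,0],[0,0,0],[0,0,0],[0,0,0],[0,0,0],[0,0,0]], translation=[[0,0,0],[0,0,0],[0,0,0],[0,0,0],[0,0,-0.5],[0,0,-1],[0,0,-1],[0,0,-1],[0,0,-0.8],[0,0,0]], jaw=[0.7,0.85,1,1,1,1,1,1,1,1])

```text
clock: 25.9
position: [0.5938, -0.061, 0.1758]
ee_rot: [0.708, 0.706, 0.002, 0.002]
ft_force: [0.2, 0.1, -0.3]
grip_width: 1.001
grasp_force: 0.0
```

Run:
```python
from h import *
to(.4244,-.2965,.2,0); c=snap("w15"); p,_=pose()
C=c["color"].astype(int); G=C.mean(2)
m=(G<45).astype(np.uint8); m[285:]=0
n,l,st,ce=cv2.connectedComponentsWithStats(m)
for i in range(1,n):
    if st[i,4]>300: print(st[i],ce[i].round(1))
b=G[:,278:284].mean(1).round().astype(int); print([(r,int(b[r])) for r in range(140,180)])
# widths of steel rows
for r in (165,170,175,180,185,190): 
    row=C[r]; print(r,[ (x,int(row[x].mean())) for x in list(range(236,252,2))+list(range(308,326,2))])
y=-.0603
th=np.linspace(0,6.28,73)
for R,z in ((.028,.091),(.0285,.055),(.0285,0)):
    q=proj(c,np.c_[.592+R*np.cos(th),y+R*np.sin(th),0*th+z]); print(z,q.min(0).round(1),q.max(0).round(1))
```

```text
t 25.9 p [ 0.5938 -0.061   0.1758] yaw_y -0.17 z [ 0.006  0.    -1.   ] w 1.001 gf 0.0 q [-0.34  0.31  0.45  1.64 -0.14  1.21  0.14]
dr z total rows -0.04
AFTER turn rows xyz [-9.421 -6.775 -0.968]
NOW rows xyz [-9.441 -6.741 -1.01 ] dist 0.291
t 25.95 p [ 0.5929 -0.0608  0.1738] yaw_y -0.16 z [ 0.003  0.    -1.   ] w 0.998 gf 0.0 q [-0.34  0.32  0.45  1.64 -0.14  1.21  0.14]
[  28    0   82   74 3674] [77.1 39.3]
[ 174    0  179   42 6523] [266.3  18.1]
[ 213  168  134   82 5599] [278.7 212. ]
[(140, 141), (141, 142), (142, 141), (143, 142), (144, 139), (145, 139), (146, 139), (147, 141), (148, 141), (149, 141), (150, 145), (151, 134), (152, 109), (153, 103), (154, 104), (155, 104), (156, 106), (157, 105), (158, 105), (159, 103), (160, 103), (161, 105), (162, 106), (163, 106), (164, 104), (165, 105), (166, 108), (167, 109), (168, 77), (169, 4), (170, 16), (171, 13), (172, 16), (173, 12), (174, 14), (175, 19), (176, 17), (177, 19), (178, 17), (179, 19)]
165 [(236, 141), (238, 142), (240, 136), (242, 133), (244, 139), (246, 133), (248, 136), (250, 144), (308, 142), (310, 144), (312, 1
[... 498 characters left out ...]
(236, 139), (238, 141), (240, 133), (242, 135), (244, 135), (246, 147), (248, 80), (250, 75), (308, 102), (310, 83), (312, 135), (314, 146), (316, 144), (318, 144), (320, 137), (322, 139), (324, 141)]
185 [(236, 133), (238, 139), (240, 136), (242, 138), (244, 149), (246, 78), (248, 1), (250, 24), (308, 18), (310, 1), (312, 84), (314, 133), (316, 138), (318, 139), (320, 139), (322, 138), (324, 138)]
190 [(236, 138), (238, 139), (240, 134), (242, 141), (244, 46), (246, 21), (248, 17), (250, 16), (308, 18), (310, 15), (312, 12), (314, 93), (316, 138), (318, 145), (320, 138), (322, 144), (324, 143)]
0.091 [238.2 173.1] [320.4 250.7]
0.055 [242.7 161.5] [316.1 231.7]
0 [248.6 149.4] [310.3 209.4]
```

>>> jog_arm(dr=[[0,0,0],[0,0,0],[0,0,0],[0,0,0]], translation=[[-0.8,0,-0.3],[-0.8,0,-0.3],[-0.4,0,0],[0,0,0]], jaw=[1,1,1,1])

```text
clock: 26.35
position: [0.5914, -0.1122, 0.1862]
ee_rot: [0.709, 0.705, -0.0, -0.0]
ft_force: [0.3, -0.1, 0.2]
grip_width: 1.0
grasp_force: 0.0
```

Run:
```python
from h import *
c=snap("w16"); p,_=pose()
G=c["color"].astype(int).mean(2)
m=(G<45).astype(np.uint8); m[285:]=0
n,l,st,ce=cv2.connectedComponentsWithStats(m)
for i in range(1,n):
    if st[i,4]>300: print(st[i],ce[i].round(1))
th=np.linspace(0,6.28,73)
for R,z in ((.028,.091),(.028,.073),(.0285,.055),(.0285,0)):
    q=proj(c,np.c_[.592+R*np.cos(th),-.0603+R*np.sin(th),0*th+z]); print(z,q.min(0).round(1),q.max(0).round(1))
cv2.imwrite("pics/w16c.png",cv2.resize(c["color"][60:270,150:400,::-1],(750,630))[:600])
```

```text
t 26.4 p [ 0.5915 -0.1107  0.1859] yaw_y -0.21 z [-0.001  0.    -1.   ] w 1.003 gf 0.0 q [-0.27  0.33  0.47  1.61 -0.15  1.24  0.22]
[ 242   92   83   84 5460] [282.6 133.6]
[215 185 137   7 379] [283.8 187.7]
[204 208  16  77 428] [210.8 241.8]
0.091 [241.   90.6] [325.6 176.3]
0.073 [243.8  90.3] [322.7 170.5]
0.055 [245.6  89.4] [320.8 166. ]
0 [251.6  89. ] [314.6 153.5]
```

View pics/w16c.png

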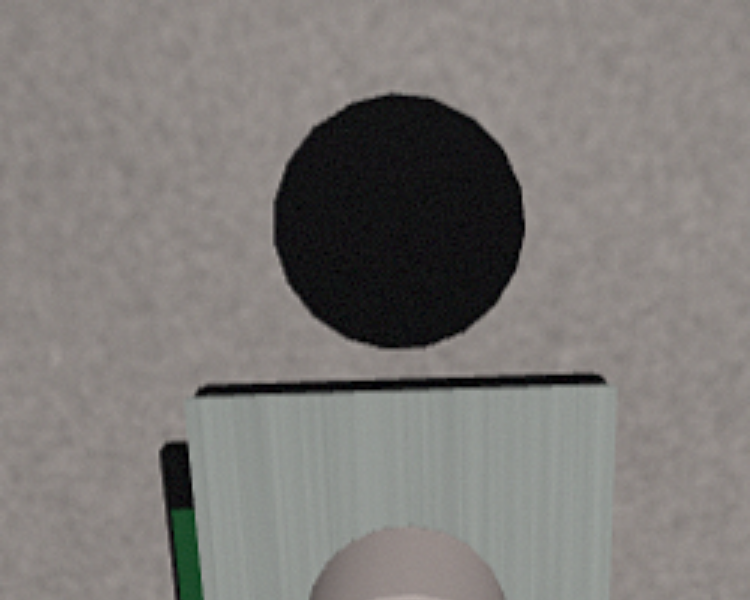

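The leveller's top is centred at (283.5,134) against (283.3,133.5) predicted, and it hides the cup evenly, so the stack is good. Next the jug. I'll check its clearance to the yellow jugs first.

Run:
```python
from h import *
c=ld("pics/w5.npz"); C=cv2.cvtColor(c["color"],cv2.COLOR_RGB2HSV)
m=((C[...,0]>15)&(C[...,0]<32)&(C[...,1]>150)).astype(np.uint8)
n,l,st,ce=cv2.connectedComponentsWithStats(m)
for i in range(1,n):
    if st[i,4]>200: print(st[i])
print(plane(c,[(112,266),(227,326),(212,210)],.075).round(3))
s=ld("pics/scene0.npz"); print(plane(s,np.array([(246,160),(220,203),(284,191),(260,233)])*.7,.075).round(3))
d=ld("pics/side0.npz"); print(plane(d,np.array([(384,440),(361,525),(461,498),(467,417)])*.7,.075).round(3))
to(.4244,-.2965,.19,7)
```

```text
[  59  215  103   78 4733]
[ 192  268   85   80 4042]
[[ 0.312 -0.3    0.075]
 [ 0.374 -0.409  0.075]
 [ 0.424 -0.296  0.075]]
[[ 0.254 -0.401  0.075]
 [ 0.378 -0.401  0.075]
 [ 0.307 -0.288  0.075]
 [ 0.422 -0.291  0.075]]
[[ 0.308 -0.302  0.075]
 [ 0.254 -0.411  0.075]
 [ 0.373 -0.41   0.075]
 [ 0.423 -0.297  0.075]]
t 26.4 p [ 0.5915 -0.1107  0.1859] yaw_y -0.21 z [-0.001  0.    -1.   ] w 1.003 gf 0.0 q [-0.27  0.33  0.47  1.61 -0.15  1.24  0.22]
dr z total rows -1.8
AFTER turn rows xyz [-6.562 -7.541 -0.163]
NOW rows xyz [-7.457 -6.657 -0.157] dist 0.25
```

>>> jog_arm(dr=[[0,0,-0.9],[0,0,-0.9],[0,0,0],[0,0,0],[0,0,0],[0,0,0],[0,0,0],[0,0,0],[0,0,0],[0,0,0]], translation=[[0,0,0],[0,0,0],[-0.82,-0.94,0],[-0.82,-0.94,0],[-0.82,-0.94,0],[-0.82,-0.94,0],[-0.82,-0.94,0],[-0.82,-0.94,0],[-0.82,-0.94,0],[-0.82,-0.94,0]], jaw=[1,1,0.95,0.95,0.95,0.95,0.95,0.95,0.95,0.95])

```text
clock: 27.4
position: [0.4251, -0.2958, 0.1862]
ee_rot: [0.662, 0.75, 0.0, -0.0]
ft_force: [0.7, -1.1, 0.5]
grip_width: 0.948
grasp_force: 0.0
```

>>> jog_arm(dr=[[0,0,0],[0,0,0]], translation=[[0,0,0],[0,0,0]], jaw=[0.95,0.95])

```text
clock: 27.6
position: [0.4256, -0.2956, 0.1864]
ee_rot: [0.662, 0.749, 0.0, -0.0]
ft_force: [0.8, 0.8, -0.1]
grip_width: 0.95
grasp_force: 0.0
```

Run:
```python
from h import *
to(.4244,-.2965,.036,7); c=snap("w17")
cv2.imwrite("pics/w17c.png",cv2.resize(c["color"][60:420,:,::-1],(800,514)))
print((proj(c,[[.4244,-.2965,.075],[.4244,-.2965,0]])-[0,60])*800/560)
```

```text
t 27.6 p [ 0.4256 -0.2956  0.1864] yaw_y 7.05 z [-0.     0.001 -1.   ] w 0.95 gf 0.0 q [-0.03  0.13  0.59  1.83 -0.08  1.21  0.72]
dr z total rows 0.01
AFTER turn rows xyz [-0.029 -0.053  6.014]
NOW rows xyz [-0.034 -0.053  6.014] dist 0.15
[[401.20239032 204.93231671]
 [401.56764067 170.15828389]]
```

View pics/w17c.png

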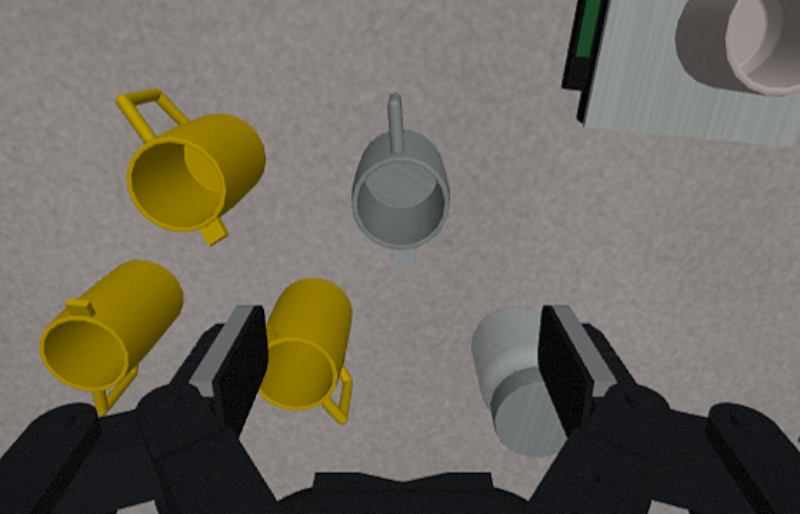

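The grey jug's rim is at (402,204.5) in the crop against (401,205) predicted. The handle is in line with the tool's x, and the fingers are clear of the yellow jugs. Going down.

>>> jog_arm(dr=[[0,0,0],[0,0,0],[0,0,0],[0,0,0],[0,0,0],[0,0,0],[0,0,0],[0,0,0],[0,0,0],[0,0,0]], translation=[[-0.03,-0.05,0.6],[0,0,1],[0,0,1],[0,0,1],[0,0,1],[0,0,1],[0,0,0.8],[0,0,0.34],[0,0,0],[0,0,0]], jaw=[0.95,0.95,0.95,0.95,0.95,0.95,0.95,0.95,0.95,0.45], squeeze=30)

```text
clock: 28.65
position: [0.4251, -0.2971, 0.0189]
ee_rot: [0.662, 0.749, 0.0, 0.0]
ft_force: [0.3, 0.1, -0.1]
grip_width: 0.808
grasp_force: 0.0
```

>>> jog_arm(dr=[[0,0,0],[0,0,0],[0,0,0],[0,0,0],[0,0,0]], translation=[[0,0,0],[0,0,0],[0,0,0],[0,0,0],[0,0,0]], jaw=[0.45,0.45,0.45,0.45,0.45])

```text
clock: 29.15
position: [0.4252, -0.2975, 0.0195]
ee_rot: [0.662, 0.749, 0.001, 0.001]
ft_force: [-1.1, 2.1, 5.4]
grip_width: 0.641
grasp_force: 32.1
```

Run:
```python
from h import *
pose()
# refine mat from w2,w11..: corners via dark mask + line; use w9 (mat right side) and w2
for f in ("w2","w3","w9"):
    c=ld(f"pics/{f}.npz"); G=cv2.cvtColor(c["color"],cv2.COLOR_RGB2GRAY)
    m=((G<60)).astype(np.uint8); m=cv2.morphologyEx(m,cv2.MORPH_OPEN,np.ones((5,5)))
    n,l,st,ce=cv2.connectedComponentsWithStats(m)
    for i in range(1,n):
        if st[i,4]>4000:
            ct=max(cv2.findContours((l==i).astype(np.uint8),0,1)[0],key=cv2.contourArea)
            a=cv2.approxPolyDP(ct,5,True)[:,0]
            if len(a)<9: print(f,a.tolist(),plane(c,a,.005)[:,:2].round(4).tolist())
```

```text
t 29.15 p [ 0.4252 -0.2975  0.0195] yaw_y 7.05 z [ 0.002 -0.    -1.   ] w 0.641 gf 32.05632668494218 q [ 0.05  0.37  0.55  1.98 -0.25  0.86  0.85]
w2 [[252, 146], [205, 235], [308, 286], [360, 207]] [[0.5226, 0.3007], [0.5189, 0.1862], [0.6536, 0.1818], [0.657, 0.2948]]
w3 [[168, 24], [313, 44], [320, 0], [168, 0]] [[0.517, 0.1852], [0.654, 0.1784], [0.6565, 0.2156], [0.5175, 0.2051]]
w3 [[167, 29], [164, 151], [295, 168], [312, 49]] [[0.5159, 0.1809], [0.5096, 0.0653], [0.6474, 0.0577], [0.6535, 0.174]]
```

>>> jog_arm(dr=[[0,0,0],[0,0,0],[0,0,0],[0,0,0],[0,0,0.44],[0,0,0.44],[0,0,0.44],[0,0,0.44],[0,0,0],[0,0,0]], translation=[[0,0,-0.4],[0,0,-0.8],[0,0,-1],[0,0,-1],[0,0,-1],[0,0,-1],[0,0,-1],[0,0,-1],[0,0,-0.7],[0,0,-0.3]], jaw=[0.45,0.45,0.45,0.45,0.45,0.45,0.45,0.45,0.45,0.45])

```text
clock: 30.15
position: [0.4246, -0.2979, 0.2256]
ee_rot: [0.707, 0.707, 0.001, 0.001]
ft_force: [-0.0, 0.1, -2.6]
grip_width: 0.637
grasp_force: 32.7
```

>>> jog_arm(dr=[[0,0,0],[0,0,0],[0,0,0],[0,0,0],[0,0,0],[0,0,0],[0,0,0],[0,0,0],[0,0,0],[0,0,0]], translation=[[0.5,0.2,0],[0.8,0.27,0],[0.95,0.29,0],[0.95,0.29,0],[0.95,0.29,0],[0.95,0.29,0],[0.95,0.29,0],[0.95,0.29,0],[0.95,0.29,0],[0.95,0.29,0]], jaw=[0.45,0.45,0.45,0.45,0.45,0.45,0.45,0.45,0.45,0.45])

```text
clock: 31.15
position: [0.4938, -0.074, 0.223]
ee_rot: [0.707, 0.707, -0.0, -0.0]
ft_force: [-0.5, -0.3, -1.1]
grip_width: 0.641
grasp_force: 32.6
```

>>> jog_arm(dr=[[0,0,0],[0,0,0],[0,0,0],[0,0,0],[0,0,0],[0,0,0],[0,0,0],[0,0,0],[0,0,0],[0,0,0]], translation=[[0.95,0.29,0],[0.95,0.29,0],[0.95,0.29,0],[0.95,0.29,0],[0.95,0.29,0],[0.95,0.29,0],[0.95,0.29,0],[0.95,0.29,0],[0.95,0.29,0],[0.95,0.29,0]], jaw=[0.45,0.45,0.45,0.45,0.45,0.45,0.45,0.45,0.45,0.45])

```text
clock: 32.15
position: [0.5664, 0.1633, 0.2229]
ee_rot: [0.707, 0.707, -0.0, -0.0]
ft_force: [1.2, -0.2, -1.3]
grip_width: 0.643
grasp_force: 32.6
```

Run:
```python
from h import *
to(.588,.2397,.0255,0)
```

```text
t 32.15 p [0.5664 0.1633 0.2229] yaw_y -0.01 z [-0.001 -0.    -1.   ] w 0.643 gf 32.62281148414331 q [-0.55  0.26  0.24  1.58 -0.06  1.31 -0.31]
dr z total rows -0.0
AFTER turn rows xyz [3.055 0.864 7.895]
NOW rows xyz [3.059 0.87  7.893] dist 0.213
```

>>> jog_arm(dr=[[0,0,0],[0,0,0],[0,0,0],[0,0,0],[0,0,0],[0,0,0],[0,0,0],[0,0,0],[0,0,0],[0,0,0]], translation=[[0.95,0.27,0.3],[0.9,0.27,0.6],[0.6,0.18,0.9],[0.4,0.1,1],[0,0,1],[0,0,1],[0,0,0.9],[0,0,0.8],[0,0,0.4],[0,0,0]], jaw=[0.45,0.45,0.45,0.45,0.45,0.45,0.45,0.45,0.45,0.45])

```text
clock: 33.15
position: [0.586, 0.2333, 0.0493]
ee_rot: [0.707, 0.707, -0.001, -0.0]
ft_force: [-0.8, -0.0, -2.3]
grip_width: 0.639
grasp_force: 32.6
```

Run:
```python
from h import *
to(.588,.2397,.0245,0)
```

```text
t 33.15 p [0.586  0.2333 0.0493] yaw_y 0.0 z [-0.003 -0.001 -1.   ] w 0.639 gf 32.58139639514411 q [-0.59  0.5   0.18  1.64 -0.1   1.01 -0.38]
dr z total rows 0.0
AFTER turn rows xyz [0.254 0.081 0.99 ]
NOW rows xyz [0.256 0.084 0.99 ] dist 0.026
```

>>> jog_arm(dr=[[0,0,0],[0,0,0],[0,0,0],[0,0,0],[0,0,0]], translation=[[0.23,0.07,0.2],[0,0,0.4],[0,0,0.25],[0,0,0.08],[0,0,0]], jaw=[0.45,0.45,0.45,0.45,0.45])

```text
clock: 33.65
position: [0.5886, 0.2394, 0.0272]
ee_rot: [0.707, 0.707, -0.0, -0.0]
ft_force: [0.1, 0.5, -1.6]
grip_width: 0.635
grasp_force: 32.6
```

>>> jog_arm(dr=[[0,0,0],[0,0,0],[0,0,0]], translation=[[0,0,0.07],[0,0,0.04],[0,0,0]], jaw=[0.45,0.45,0.45])

```text
clock: 33.95
position: [0.5888, 0.2396, 0.0249]
ee_rot: [0.707, 0.707, 0.0, -0.0]
ft_force: [0.6, 0.5, -2.4]
grip_width: 0.638
grasp_force: 32.6
```

>>> jog_arm(dr=[[0,0,0],[0,0,0]], translation=[[0,0,0.04],[0,0,0]], jaw=[0.45,0.45])

```text
clock: 34.15
position: [0.5889, 0.2397, 0.0246]
ee_rot: [0.707, 0.707, 0.0, -0.0]
ft_force: [-2.2, -1.6, 4.7]
grip_width: 0.638
grasp_force: 33.1
```

>>> jog_arm(dr=[[0,0,0],[0,0,0],[0,0,0],[0,0,0],[0,0,0],[0,0,0],[0,0,0],[0,0,0],[0,0,0],[0,0,0]], translation=[[0,0,0],[0,0,0],[0,0,0],[0,0,0],[0,0,-0.5],[0,0,-1],[0,0,-1],[0,0,-1],[0,0,-1],[0,0,-1]], jaw=[0.7,0.85,1,1,1,1,1,1,1,1])

```text
clock: 35.15
position: [0.5889, 0.2396, 0.1635]
ee_rot: [0.707, 0.707, 0.0, 0.0]
ft_force: [0.5, -0.1, 0.5]
grip_width: 0.996
grasp_force: 0.0
```

>>> jog_arm(dr=[[0,0,0],[0,0,0]], translation=[[0,0,-0.6],[0,0,0]], jaw=[1,1])

```text
clock: 35.35
position: [0.59, 0.2401, 0.1792]
ee_rot: [0.707, 0.707, 0.002, 0.001]
ft_force: [-0.1, 0.4, -0.7]
grip_width: 1.002
grasp_force: 0.0
```

Run:
```python
from h import *
to(.460,.425,.19,0); c=snap("w18")
G=c["color"].astype(int).mean(2); m=((G>60)).astype(np.uint8); 
# steel jug on black mat: find bright blob inside mat around predicted location
q=proj(c,[[.588,.2397,.075],[.588,.2397,.005],[.588+.026,.2397,.075],[.588-.026,.2397,.075],[.588,.2397+.026,.075],[.588,.2397-.026,.075]]); print(q.round(1).tolist())
u,v=q[0].round().astype(int)
print("row",[(x,int(G[v,x])) for x in range(u-50,u-28)],[(x,int(G[v,x])) for x in range(u+28,u+50)])
print("col",[(y,int(G[y,u-2:u+3].mean())) for y in range(v-75,v-25)],[(y,int(G[y,u-10:u-5].mean())) for y in range(v+25,v+50)])
```

```text
t 35.35 p [0.59   0.2401 0.1792] yaw_y -0.0 z [ 0.004  0.002 -1.   ] w 1.002 gf 0.0 q [-0.61  0.39  0.2   1.51 -0.08  1.25 -0.4 ]
dr z total rows -0.0
AFTER turn rows xyz [ 7.397 -5.199 -0.431]
NOW rows xyz [ 7.397 -5.198 -0.436] dist 0.226
[[279.4, 206.1], [279.6, 182.1], [314.8, 206.0], [243.9, 206.1], [279.3, 171.3], [279.4, 238.6]]
row [(229, 31), (230, 28), (231, 33), (232, 32), (233, 31), (234, 29), (235, 28), (236, 27), (237, 27), (238, 24), (239, 32), (240, 34), (241, 27), (242, 28), (243, 16), (244, 104), (245, 165), (246, 167), (247, 165), (248, 91), (249, 103), (250, 108)] [(307, 99), (308, 94), (309, 86), (310, 79), (311, 67), (312, 149), (313, 161), (314, 166), (315, 120), (316, 38), (317, 26), (318, 31), (319, 28), (320, 27), (321, 32), (322, 32), (323, 27), (324, 30), (325, 30), (326, 30), (327, 33), (328, 32)]
col [(131, 106), (132, 113), (133, 117), (134, 114), (135, 110), (136, 115), (137, 120), (138, 118), (139, 123), (140, 128), (141, 127), (142, 127), (143, 130), (144, 132), (145, 133), (146, 135), (147, 139), (148, 138), (149, 141), (150, 139), (151, 144), (152, 150), (153, 145), (154, 145), (155, 150), (156, 151), (157, 149), (158, 152), (159, 151), (160, 152), (161, 154), (162, 154), (163, 155), (164, 154), (165, 156), (166, 156), (167, 158), (168, 150), (169, 146), (170, 151), (171, 151), (172, 165), (173, 175), (174, 161), (175, 146), (176, 151), (177, 161), (178, 162), (179, 163), (180, 163)] [(231, 139), (232, 138), (233, 137), (234, 136), (235, 153), (236, 169), (237, 162), (238, 127), (239, 37), (240, 48), (241, 100), (242, 119), (243, 96), (244, 35), (245, 25), (246, 26), (247, 25), (248, 28), (249, 27), (250, 29), (251, 29), (252, 29), (253, 30), (254, 28), (255, 28)]
```

The jug's rim edges (244–315.5, 171.5–238.5) match the prediction (244–315, 171–238.6). On to the tamper.

>>> jog_arm(dr=[[0,0,0],[0,0,0],[0,0,0],[0,0,0],[0,0,0],[0,0,0],[0,0,0],[0,0,0],[0,0,0],[0,0,0]], translation=[[0.92,-0.65,0],[0.92,-0.65,0],[0.92,-0.65,0],[0.92,-0.65,0],[0.92,-0.65,0],[0.92,-0.65,0],[0.92,-0.65,0],[0.92,-0.65,0],[0,0,0],[0,0,0]], jaw=[1,1,1,1,1,1,1,1,1,1])

```text
clock: 36.4
position: [0.458, 0.4235, 0.1748]
ee_rot: [0.707, 0.708, -0.001, 0.0]
ft_force: [-0.3, -1.1, -0.3]
grip_width: 1.001
grasp_force: 0.0
```

Run:
```python
from h import *
to(.460,.425,.05,0); c=snap("w19")
C=c["color"].astype(int); G=C.mean(2)
m=((G<45)).astype(np.uint8); m[275:]=0
n,l,st,ce=cv2.connectedComponentsWithStats(m)
for i in range(1,n):
    if st[i,4]>150: print("dark",st[i],ce[i].round(1))
m=((C[...,1]-C[...,0]>=2)&(G>50)).astype(np.uint8); m=cv2.morphologyEx(m,cv2.MORPH_OPEN,np.ones((3,3))); m[265:]=0
n,l,st,ce=cv2.connectedComponentsWithStats(m)
for i in range(1,n):
    if st[i,4]>150: print("steel",st[i],ce[i].round(1))
th=np.linspace(0,6.28,73)
for R,z in ((.016,.082),(.016,.048),(.029,.018),(.029,0)):
    q=proj(c,np.c_[.46+R*np.cos(th),.425+R*np.sin(th),0*th+z]); print(z,q.min(0).round(1),q.max(0).round(1))
```

```text
t 36.4 p [0.458  0.4235 0.1748] yaw_y 0.08 z [-0.001 -0.002 -1.   ] w 1.001 gf 0.0 q [-0.9   0.36  0.1   1.54 -0.04  1.24 -0.79]
dr z total rows 0.02
AFTER turn rows xyz [0.06  0.08  4.993]
NOW rows xyz [0.069 0.087 4.993] dist 0.125
dark [ 264  177   44   53 1868] [285.5 203.4]
steel [ 253  150   65   56 2025] [284.7 173.4]
0.082 [262.8 186.1] [308.5 229.3]
0.048 [265.1 174.5] [305.5 213.2]
0.018 [251.8 151.2] [318.3 215.6]
0 [253.4 147.7] [316.4 209. ]
```

The tamper's handle is at (286,207) and its base at (285.5,178), both on the prediction, so it stands at about (0.460,0.424). Gripping the handle at about 65 mm height.

>>> jog_arm(dr=[[0,0,0],[0,0,0],[0,0,0],[0,0,0],[0,0,0],[0,0,0],[0,0,0],[0,0,0],[0,0,0],[0,0,0]], translation=[[0.03,0.09,0.6],[0,0,1],[0,0,1],[0,0,1],[0,0,0.9],[0,0,0.5],[0,0,0.15],[0,0,0],[0,0,0],[0,0,0]], jaw=[1,1,1,1,1,1,1,1,0.2,0.2], squeeze=50)

```text
clock: 37.45
position: [0.4616, 0.4249, 0.0487]
ee_rot: [0.707, 0.707, 0.001, -0.0]
ft_force: [0.5, 0.5, 0.3]
grip_width: 0.692
grasp_force: 0.0
```

>>> jog_arm(dr=[[0,0,0],[0,0,0],[0,0,0],[0,0,0],[0,0,0],[0,0,0],[0,0,0],[0,0,0]], translation=[[0,0,0],[0,0,0],[0,0,0],[0,0,0],[0,0,0],[0,0,0],[0,0,0],[0,0,0]], jaw=[0.2,0.2,0.2,0.2,0.2,0.2,0.2,0.2])

```text
clock: 38.25
position: [0.4611, 0.4247, 0.0483]
ee_rot: [0.707, 0.707, 0.0, -0.0]
ft_force: [-2.5, -0.6, 5.8]
grip_width: 0.357
grasp_force: 49.7
```

>>> jog_arm(dr=[[0,0,0],[0,0,0],[0,0,0],[0,0,0],[0,0,0],[0,0,0],[0,0,0],[0,0,0],[0,0,0],[0,0,0]], translation=[[0,0,-0.4],[0,0,-0.8],[0,0,-1],[0,0,-1],[0,0,-1],[-0.2,0.08,-0.6],[-0.5,0.2,-0.2],[-0.8,0.32,0],[-0.95,0.38,0],[-0.95,0.38,0]], jaw=[0.2,0.2,0.2,0.2,0.2,0.2,0.2,0.2,0.2,0.2])

```text
clock: 39.25
position: [0.4952, 0.3368, 0.1712]
ee_rot: [0.707, 0.707, -0.001, 0.0]
ft_force: [0.8, -0.9, -3.0]
grip_width: 0.353
grasp_force: 50.1
```

>>> jog_arm(dr=[[0,0,0],[0,0,0],[0,0,0],[0,0,0],[0,0,0],[0,0,0],[0,0,0],[0,0,0],[0,0,0],[0,0,0]], translation=[[-0.95,0.38,0],[-0.95,0.38,0],[-0.95,0.38,0],[-0.95,0.38,0],[-0.95,0.38,0],[-0.95,0.38,0],[-0.95,0.38,0],[-0.9,0.36,0],[-0.6,0.2,0],[0,0,0]], jaw=[0.2,0.2,0.2,0.2,0.2,0.2,0.2,0.2,0.2,0.2])

```text
clock: 40.25
position: [0.5758, 0.1317, 0.1718]
ee_rot: [0.709, 0.705, -0.001, 0.0]
ft_force: [-0.7, -0.4, -3.5]
grip_width: 0.359
grasp_force: 50.0
```

Run:
```python
from h import *
to(.582,.1202,.0533,0)
c=ld("pics/w18.npz"); G=cv2.cvtColor(c["color"],cv2.COLOR_RGB2GRAY).astype(float)
# mat edges in w18: left edge (top rows) and line
for u in (200,240,320,350):
    col=G[:,u-1:u+2].mean(1); e=np.where(np.abs(np.diff(col))>25)[0]; print(u,e[e<300].tolist())
for v in (150,200,):
    r=G[v-1:v+2].mean(0); e=np.where(np.abs(np.diff(r))>25)[0]; print("r",v,e.tolist())
```

```text
t 40.25 p [0.5758 0.1317 0.1718] yaw_y -0.27 z [-0.001 -0.002 -1.   ] w 0.359 gf 50.02998135764756 q [-0.52  0.3   0.26  1.65 -0.08  1.21 -0.25]
dr z total rows -0.07
AFTER turn rows xyz [-0.46   0.246  4.74 ]
NOW rows xyz [-0.45   0.252  4.741] dist 0.119
200 []
240 [112, 113, 238, 239, 241, 242]
320 [116, 117, 118, 242, 243, 245, 246]
350 [118, 119]
r 150 [203, 204, 270, 271, 280, 281, 359, 360]
r 200 [204, 205, 243, 244, 247, 248, 310, 314, 315, 353]
```

Run:
```python
from h import *
c=ld("pics/w18.npz")
print(plane(c,[(240,113),(320,117.5),(240,240.5),(320,244.5),(204,150),(360,150),(205,200),(354,200)],.005).round(4)[:,:2].tolist())
```

```text
[[0.5538, 0.3013], [0.6232, 0.2975], [0.5494, 0.1811], [0.6274, 0.1768], [0.5204, 0.2692], [0.66, 0.2693], [0.5181, 0.2224], [0.6577, 0.2224]]
```

>>> jog_arm(dr=[[0,0,0],[0,0,0],[0,0,0],[0,0,0],[0,0,0],[0,0,0],[0,0,0],[0,0,0]], translation=[[-0.2,0.1,0.4],[-0.2,0.1,0.7],[-0.05,0.05,0.9],[0,0,0.9],[0,0,0.7],[0,0,0.4],[0,0,0.1],[0,0,0]], jaw=[0.2,0.2,0.2,0.2,0.2,0.2,0.2,0.2])

```text
clock: 41.05
position: [0.5817, 0.1248, 0.07]
ee_rot: [0.707, 0.707, -0.0, -0.0]
ft_force: [0.4, 0.1, -3.6]
grip_width: 0.352
grasp_force: 49.9
```

>>> jog_arm(dr=[[0,0,0],[0,0,0],[0,0,0],[0,0,0],[0,0,0]], translation=[[-0.12,0,0.2],[-0.1,0,0.25],[0,0,0.1],[0,0,0.03],[0,0,0]], jaw=[0.2,0.2,0.2,0.2,0.2])

```text
clock: 41.55
position: [0.5818, 0.119, 0.0555]
ee_rot: [0.707, 0.707, 0.0, -0.0]
ft_force: [-0.5, -0.6, -3.7]
grip_width: 0.354
grasp_force: 50.0
```

>>> jog_arm(dr=[[0,0,0],[0,0,0],[0,0,0]], translation=[[0.02,0.02,0.06],[0,0,0.04],[0,0,0]], jaw=[0.2,0.2,0.2])

```text
clock: 41.85
position: [0.5825, 0.1196, 0.0534]
ee_rot: [0.707, 0.707, 0.0, 0.0]
ft_force: [-1.9, 0.6, 0.4]
grip_width: 0.349
grasp_force: 50.3
```

>>> jog_arm(dr=[[0,0,0],[0,0,0],[0,0,0],[0,0,0],[0,0,0],[0,0,0],[0,0,0],[0,0,0],[0,0,0],[0,0,0]], translation=[[0,0,0.02],[0,0,0],[0,0,0],[0,0,0],[0,0,0],[0,0,-0.5],[0,0,-1],[0,0,-1],[0,0,-1],[0,0,-1]], jaw=[0.2,0.5,0.8,1,1,1,1,1,1,1])

```text
clock: 42.85
position: [0.5824, 0.1193, 0.1672]
ee_rot: [0.707, 0.707, 0.0, 0.0]
ft_force: [-0.1, -0.1, -0.2]
grip_width: 1.0
grasp_force: 0.0
```

>>> jog_arm(dr=[[0,0,0],[0,0,0],[0,0,0]], translation=[[0,0,-1],[0,0,-0.5],[0,0,0]], jaw=[1,1,1])

```text
clock: 43.15
position: [0.5832, 0.1195, 0.2048]
ee_rot: [0.707, 0.707, 0.002, 0.001]
ft_force: [0.5, -0.6, 0.0]
grip_width: 1.0
grasp_force: 0.0
```

Run:
```python
from h import *
pose(); c=snap("w20")
C=c["color"].astype(int); G=C.mean(2)
th=np.linspace(0,6.28,73)
for R,z in ((.016,.087),(.029,.023),(.029,.005)):
    q=proj(c,np.c_[.5825+R*np.cos(th),.119+R*np.sin(th),0*th+z]); print(z,q.min(0).round(1),q.max(0).round(1))
m=((G>60)).astype(np.uint8); m=cv2.morphologyEx(m,cv2.MORPH_OPEN,np.ones((3,3)))
n,l,st,ce=cv2.connectedComponentsWithStats(m)
for i in range(1,n):
    if 300<st[i,4]<20000: print(st[i],ce[i].round(1))
# scale of stack check in scene/side: bystanders
from workcell import optics
for k in ("scene","side"):
    d=optics.camera(k); np.savez(f"pics/{k}1.npz",**d); a=ld(f"pics/{k}0.npz")["color"].astype(int)
    f=(np.abs(d["color"].astype(int)-a).max(2)>40).astype(np.uint8); f=cv2.morphologyEx(f,cv2.MORPH_OPEN,np.ones((3,3)))
    n,l,st,ce=cv2.connectedComponentsWithStats(f)
    print(k,[(ce[i]/.7).round().astype(int).tolist()+[int(st[i,4])] for i in range(1,n) if st[i,4]>30])
```

```text
t 43.15 p [0.5832 0.1195 0.2048] yaw_y -0.0 z [ 0.003  0.001 -1.   ] w 1.0 gf 0.0 q [-0.5   0.28  0.27  1.6  -0.08  1.27 -0.22]
0.087 [260.3 180.4] [301.8 220. ]
0.023 [250.2 149.3] [311.8 209.2]
0.005 [251.7 146.2] [310.3 203.5]
[ 252    0   76   84 4905] [288.8  34.7]
[213 107 141  12 580] [283.  112.5]
[ 249  147   62   54 1827] [279.9 168.9]
scene [[470, 26, 1083], [451, 94, 1539], [415, 102, 128], [497, 97, 33], [773, 161, 1382], [431, 258, 2168], [262, 231, 69], [254, 252, 91], [460, 252, 114], [488, 314, 378], [548, 311, 137], [336, 340, 540], [536, 327, 139], [609, 353, 235], [431, 376, 284], [496, 389, 536]]
side [[40, 31, 519], [198, 3, 96], [475, 82, 4254], [208, 17, 67], [123, 67, 1552], [42, 105, 346], [157, 161, 375], [369, 187, 174], [30, 233, 259], [159, 219, 416], [448, 224, 462], [369, 239, 776], [130, 252, 301], [108, 260, 930], [465, 267, 282], [56, 294, 502], [509, 307, 868], [554, 340, 112], [530, 357, 165], [558, 359, 47], [464, 436, 1060]]
```

The tamper base is on target to within 1 mm, and nothing changed around the yellow jugs or the sugar jar. Handing in.

```bash
python3 -c "
from workcell import manip
print(manip.hand_in())"
```

```text
the job is handed in; nothing more can be done
None
```

I set the station out in the order you asked and handed it in at about 43 s of the 131 s limit. Wrist-camera checks put all five pieces within about 1 mm of the target positions I measured, and a before/after picture showed no change at the sugar jar or the yellow jugs; I did not separately check the shaker or paper cups.

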